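# Clear the sectioning bench and log the jars back in

### The job

The sectioning session is over: put everything lying about on the bench in its proper tray: the specimen jars standing upright in the three-compartment carrier with the barcode label, the dark knife cases flat in the nearly square tray, side by side and not stacked, and the tweezers flat and side by side in the long narrow tray, leaving the petri dish, wash bottle and grid box where they are. When all of it is put away, pick up the scanner, aim its beam at the middle of the carrier's barcode label and hold it steady there for a good second (say two) to log the jars, then stand the scanner upright back on its charging dock.

Things in the scene. Friction and masses are not known exactly. Their poses are not given: they have to be found in the camera images.
- jar1: Closed specimen jar, amber body with white screw lid, a cylinder 48 mm across (lid; body 46 mm) and 50 mm tall (lid = top 14 mm), about 90 g, standing on the bench. Origin: centre of its underside, z up through the lid. May be absent (then None).
- jar2: Closed specimen jar, amber body with white screw lid, a cylinder 48 mm across (lid; body 46 mm) and 50 mm tall (lid = top 14 mm), about 90 g, standing on the bench. Origin: centre of its underside, z up through the lid. May be absent (then None).
- jar3: Closed specimen jar, amber body with white screw lid, a cylinder 48 mm across (lid; body 46 mm) and 50 mm tall (lid = top 14 mm), about 90 g, standing on the bench. Origin: centre of its underside, z up through the lid. May be absent (then None).
- box1: Closed knife case: dark plastic box 66 mm long (x), 44 mm wide (y), 32 mm tall, about 70 g, lying flat on the bench. Origin: centre of its underside, z up. May be absent (then None).
- box2: Closed knife case: dark plastic box 66 mm long (x), 44 mm wide (y), 32 mm tall, about 70 g, lying flat on the bench. Origin: centre of its underside, z up. May be absent (then None).
- box3: Closed knife case: dark plastic box 66 mm long (x), 44 mm wide (y), 32 mm tall, about 70 g, lying flat on the bench. Origin: centre of its underside, z up. May be absent (then None).
- tweezers1: Steel tweezers lying on the bench on their edge, rigid, 120 mm long (x from joined back to point at +x), 14 mm across (y) at the middle, 9 mm tall there and 6 mm near the points, 30 g. Origin: underside at mid length, which is also close to the centre of mass, z up. May be absent (then None).
- tweezers2: Steel tweezers lying on the bench on their edge, rigid, 120 mm long (x from joined back to point at +x), 14 mm across (y) at the middle, 9 mm tall there and 6 mm near the points, 30 g. Origin: underside at mid length, which is also close to the centre of mass, z up. May be absent (then None).
- jar_carrier: Fixed steel carrier for jars, 222 mm (x) by 100 mm (y), walls 20 mm high and 3 mm thick, floor 3 mm thick; two dividers as high as the walls, across x, make three compartments in a row, each about 70 by 94 mm inside, centred at x = -72, 0 and +72 mm, y = 0. A flat flange with the barcode label sticks out 52 mm from the middle of its -y side at rim height. Origin: centre of its underside, z up.
- label (a point): Centre of the barcode label (62 x 38 mm white paper with black bars), which lies face up, level, on the flange of the jar carrier, 20 mm above the bench; z is its normal, y points to the carrier.
- box_tray: Fixed open steel tray for knife cases, 170 mm (x) by 150 mm (y), walls 18 mm high and 3 mm thick, floor 3 mm thick. Origin: centre of its underside, z up.
- tweezer_tray: Fixed shallow steel tray for tweezers, narrow: 74 mm (x) by 220 mm (y, the long way), walls 14 mm high and 3 mm thick, floor 3 mm thick. Origin: centre of its underside, z up.
- scanner: Cordless upright scanner, white with black foot, about 220 g, 155 mm tall: round foot 80 mm across, 10 mm thick; handle 34 mm wide; at the top a head 56 mm wide (y) with flat parallel sides, 88 mm long (x), sloping down forwards. Grip the head's sides from above, 110 to 130 mm above the foot's underside. Origin: centre of the foot's underside, z up, x forwards (as the window looks).
- window (a point): Centre of the scanner's window, 36 mm ahead of and 96 mm above its origin. Its x axis is the beam: forwards and 45 degrees down when the scanner is upright. It reads a label when held still for a second, 100 to 280 mm off along the beam, with the beam within 15 mm of the label's centre and less than 55 degrees off the label's normal, from any side.
- dock: Fixed round charging dock for the scanner, 106 mm across, a shallow dish: rim 14 mm high, inside about 98 mm across, floor 6 mm above the bench; the scanner's foot stands inside the rim, any way round. Origin: centre of its underside.
- petri: Bystander, leave alone: closed petri dish 92 mm across, 15 mm tall. Origin: centre of its underside.
- wash_bottle: Bystander, leave alone: white wash bottle 64 mm across, 160 mm tall. Origin: centre of its underside.
- grid_box: Bystander, leave alone: flat grey storage box 90 x 60 x 18 mm. Origin: centre of its underside.
Things that resemble listed ones, but are neither listed nor needed, are in the scene too. Leave any blue look-alike of the tweezers2 alone.

How it is judged (in metres and radians):
On the way, in this order (a step that is already met when the one before it is completed fails the run):
1. every jar, knife case and pair of tweezers present is at rest in its own tray, let go (x of jar1 in the frame of jar_carrier between -0.1 and 0.1 m and y of jar1 in the frame of jar_carrier between -0.04 and 0.04 m and z of jar1 in the frame of jar_carrier between -0.003 and 0.01 m and angle between each of jar1, jar2, jar3, box1, box2, box3's own z axis and vertical below 0.15 rad and linear speed of each of jar1, jar2, jar3, box1, box2, box3, tweezers1, tweezers2 below 0.03 m/s and contact force between the fingers and jar1 below 0.2 N and x of jar2 in the frame of jar_carrier between -0.1 and 0.1 m and y of jar2 in the frame of jar_carrier between -0.04 and 0.04 m and z of jar2 in the frame of jar_carrier between -0.003 and 0.01 m and contact force between the fingers and jar2 below 0.2 N and x of jar3 in the frame of jar_carrier between -0.1 and 0.1 m and y of jar3 in the frame of jar_carrier between -0.04 and 0.04 m and z of jar3 in the frame of jar_carrier between -0.003 and 0.01 m and contact force between the fingers and jar3 below 0.2 N and x of box1 in the frame of box_tray between -0.065 and 0.065 m and y of box1 in the frame of box_tray between -0.055 and 0.055 m and z of box1 in the frame of box_tray between -0.003 and 0.01 m and contact force between the fingers and box1 below 0.2 N and x of box2 in the frame of box_tray between -0.065 and 0.065 m and y of box2 in the frame of box_tray between -0.055 and 0.055 m and z of box2 in the frame of box_tray between -0.003 and 0.01 m and contact force between the fingers and box2 below 0.2 N and x of box3 in the frame of box_tray between -0.065 and 0.065 m and y of box3 in the frame of box_tray between -0.055 and 0.055 m and z of box3 in the frame of box_tray between -0.003 and 0.01 m and contact force between the fingers and box3 below 0.2 N and x of tweezers1 in the frame of tweezer_tray between -0.034 and 0.034 m and y of tweezers1 in the frame of tweezer_tray between -0.06 and 0.06 m and z of tweezers1 in the frame of tweezer_tray between -0.003 and 0.013 m and angle between the x axis of each of tweezers1, tweezers2 and the z axis of tweezer_tray, either way round above 1.45 rad and contact force between the fingers and tweezers1 below 0.2 N and x of tweezers2 in the frame of tweezer_tray between -0.034 and 0.034 m and y of tweezers2 in the frame of tweezer_tray between -0.06 and 0.06 m and z of tweezers2 in the frame of tweezer_tray between -0.003 and 0.013 m and contact force between the fingers and tweezers2 below 0.2 N), for 0.2 s.
2. the held scanner's beam stays on the label's centre (within 15 mm, from 100 to 280 mm away, under 55 degrees off its normal), steady for 1 s (x of label in the frame of window between 0.1 and 0.28 m and y of label in the frame of window between -0.015 and 0.015 m and z of label in the frame of window between -0.015 and 0.015 m and angle between the x axis of window and the z axis of label, either way round below 0.96 rad and linear speed of scanner below 0.03 m/s and angular speed of scanner below 0.2 rad/s and contact force between the fingers and scanner above 0.5 N), for 1 s.
At the end, for the whole second after the job is handed in: Every jar present stands upright (within 0.15 rad) on the carrier's floor, every knife case lies flat on the floor of the square tray, every pair of tweezers lies flat on the floor of the narrow tray, all at rest; the scanner stands upright on the dock's floor inside its rim (all of step 1 and horizontal distance between scanner and dock below 0.014 m and z of scanner in the frame of dock between 0.003 and 0.01 m and angle between scanner's own z axis and vertical below 0.08 rad and linear speed of scanner below 0.02 m/s); the robot touches nothing.
It fails at once if the petri dish is pushed more than 25 mm (distance of petri from where it was at the start of the episode above 0.025 m).
It fails at once if the wash bottle is pushed more than 25 mm (distance of wash_bottle from where it was at the start of the episode above 0.025 m).
It fails at once if the grid box is pushed more than 25 mm (distance of grid_box from where it was at the start of the episode above 0.025 m).
Of jar1, jar2, jar3 only 2 to 3 are there at a start; the rules pass over those that are not, and their reading is None.
Of box1, box2, box3 only 2 to 3 are there at a start; the rules pass over those that are not, and their reading is None.
Of tweezers1, tweezers2 only 1 to 2 are there at a start; the rules pass over those that are not, and their reading is None.
At some moment in a run one of jar1, jar2, jar3, box1, box2, box3, tweezers1, tweezers2 may be knocked a few centimetres aside while the robot is not near it.
It also fails if it takes over 210 s, if anything falls off the work surface, if the arm or the gripper's body presses on something with over 40 N, if the wrist force passes 120 N, or if a joint passes its speed limit or range.

### The arm

A 6-joint arm with a two-finger parallel gripper is mounted at the origin on the work surface. World frame = base frame: x ahead of the robot, y to its left, z up, the work surface at z = 0. Lengths are in mm, angles in rad, forces in N, time in s.
With the tool pointing down it reaches from about 350 to 875 mm from the base axis. Payload 4.2 kg.
Tool frame: the origin (TCP) lies at the very end of the fingers, on their centre line; the grasp point (between the pads) lies 19 mm behind it; z points along the fingers, y is the line along which they close (so a half turn about z gives the same grasp; the last joint's range is limited). The gripper opens to 85 mm and grips with 20 to 120 N. Pads are 22 mm wide; open, the fingers measure 114 mm over their backs; the gripper's body (76 mm by 85 mm) begins 54 mm behind the grasp point. The pads swing forward as they close: fully open they stand 13 mm farther back than shut.
Start: joints at [-1.085, 0.385, 0.008, 0, -1.194, -0.259], TCP at [140.556, -608.969, 231.312] pointing down, gripper open.
Joint ranges: [-3.14, 3.14], [-1.21, 2.06], [-1.07, 1.41], [-3.16, 2.05], [-2.99, -0.16], [-3.1, 3.1]. Speed limits (rad/s): [2.79, 2.79, 3.14, 3.14, 3.14, 3.14].

### API

Orientations are given as a unit quaternion [x, y, z, w].
In Python, from bench import monitor, get_image, camera_info, job_done gives the robot as it stands.
- The arm moves only by the tool send_rows, never from a script. Its argument "series" is a list of rows, each a list of 3 entries, a list of its own where there are three numbers: the shift along the tool's x, y, z in mm, then the turn, a rotation vector about the tool's x, y, z in rad, then the finger opening in mm, from 0 to 85.4. A call has 1 to 8 rows; each row shifts and turns the commanded pose from where the row before left it, along the tool's axes as they then stand; what a row does not reach is not made up. A row lasts 1/10 s, in which the tool goes at most 50 mm and 8.59 degrees, less where a joint would pass 70% of its speed; a pose out of reach is approached as far as the arm can. A call with a gripper value outside its range is refused whole. The fingers move at their own pace and stop on an object; the grip force is fixed at half the most. Time passes only in rows, so rows that do not move let the fingers close. It gives the time, the measured TCP pose, the force, the opening and the grip force at its end, in the units of the state.
- monitor.read_state(): the state, without advancing time (a new reading comes with each control period).
- get_image(name): name is "scene" or "top" or "wrist"; returns the picture (400x640x3 uint8, red, green, blue); there is no depth.
- camera_info(name): a dict with "intrinsics" (3x3 intrinsics, pixels), "R" (3x3) and "t" (3): a world point X has camera coordinates R X + t. Camera axes: x right, y down, z forward; pixel columns grow to the right and rows downward; lengths in mm; the calibration is good to about 2 mm. The wrist camera is an equidistant fisheye: a pixel r from the principal point sees the ray r / f radians off the axis. A picture is of the moment at which its call begins: read the wrist's pose just before it. camera_info takes no time and is no camera call; for the wrist camera it gives the pose at the moment of the call.
- job_done(): hands the job in; it is judged then, once.
The state is a dict: "clock": time; "joints": joint angles; "joint_vel": joint speeds; "joint_efforts": joint torques, N m; "position": TCP position; "ee_rot": TCP orientation; "contact_force": force on the tool from outside, world axes, zero at the start; "wrist_torque": the same for the moment, N m; "gripper_width": finger opening in mm; "grasp_force": force on a finger pad.
Only numpy, scipy, OpenCV 4.12 (cv2) and the standard library are available. Lean on these libraries where they do the work, as an engineer would, in place of code of your own. Each camera call takes 0.05 s, during which the arm holds its last target. There are 200 camera calls.

## Working session

There is one attempt and no reset: what is moved stays moved. The work goes in short steps, Python scripts to look and compute and a tool call to move; the robot and the scene stay as the last step left them, time stands still between calls to the robot, and variables do not carry over. Pictures are saved under pics/ and viewed, at most 17 in all, crops included, and the job is handed in when it is done.

Besides the shell and the picture viewer there is one more tool, called as name(argument=value, ...), one argument or row to a line, values as JSON. send_rows: Moves the arm, as the interface text tells. Its arguments: {"type":"object","properties":{"series":{"type":"array"}},"required":["series"]}

```bash
ls; mkdir -p pics
python3 - <<'E'
from bench import monitor,get_image,camera_info
import cv2,numpy as np
for n in ["scene","top"]:
    im=get_image(n); cv2.imwrite(f"pics/{n}0.png",im[:,:,::-1])
    c=camera_info(n); print(n,np.round(c["intrinsics"],1).tolist(),np.round(c["R"],3).tolist(),np.round(c["t"],1).tolist())
print(monitor.read_state())
E
```

```text
pics
scene [[495.7, 0.0, 330.4], [0.0, 495.7, 195.8], [0.0, 0.0, 1.0]] [[-0.337, 0.941, 0.008], [0.778, 0.283, -0.561], [-0.53, -0.183, -0.828]] [230.4, -433.9, 1558.4]
top [[386.7, 0.0, 321.6], [0.0, 386.7, 201.4], [0.0, 0.0, 1.0]] [[0.002, -1.0, 0.002], [-0.991, -0.003, -0.132], [0.132, -0.002, -0.991]] [6.8, 647.9, 1148.6]
{'clock': 0.1, 'joints': array([-1.08541335e+00,  3.85497388e-01,  6.77827533e-03, -4.00652809e-04,
       -1.19398759e+00, -2.58614562e-01]), 'joint_vel': array([-0.00036435, -0.00349704,  0.00351056,  0.00067839,  0.00060527,
       -0.00016188]), 'joint_efforts': array([-3.12057819e-04, -3.93318558e+01,  1.88930404e+01,  4.19801205e+00,
       -2.57564818e-03,  8.82507209e-06]), 'position': array([ 140.42511151, -608.5013834 ,  230.3315354 ]), 'ee_rot': array([-1.13067951e-01,  9.93586781e-01,  9.57533497e-04, -1.73723021e-04]), 'contact_force': array([-0.22566026,  0.75316803, -0.1626226 ]), 'wrist_torque': array([-0.0074021 ,  0.00196011, -0.04595926]), 'grasp_force': 0.0, 'gripper_width': 85.21407603135152}
```

View pics/top0.png

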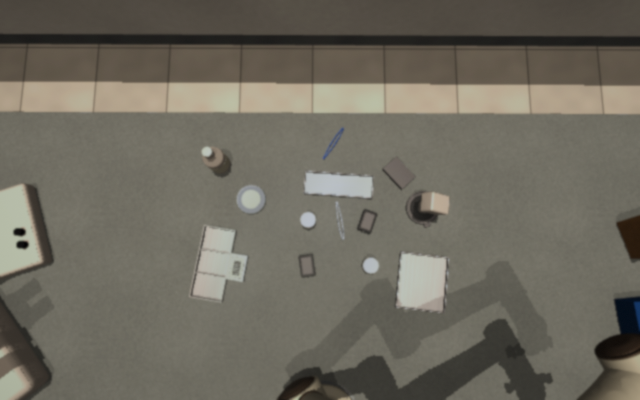

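View pics/scene0.png

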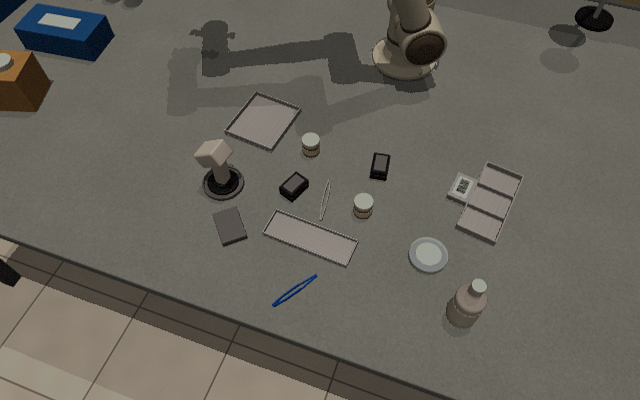

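Top view: jars at (308,219) and (371,265), knife cases at (367,221) and (307,265). The steel tweezers are at (340,220), with a blue look-alike at (333,143) that I will leave. The flat grey grid box at (399,173) could be taken for a knife case, and the petri dish at (251,199) for a jar lid. Trays: carrier (215,263), box tray (422,282), tweezer tray (339,185), dock and scanner (428,207).

```bash
cat > h.py <<'E'
import numpy as np,cv2
from bench import monitor,get_image,camera_info
from scipy.spatial.transform import Rotation as Rt
def ray(n,uv,c=None):
    c=c or camera_info(n);K=np.array(c["intrinsics"]);R=np.array(c["R"]);t=np.array(c["t"]).ravel()
    x=(uv[0]-K[0,2])/K[0,0];y=(uv[1]-K[1,2])/K[1,1]
    if n=="wrist":
        r=np.hypot(x,y); s=np.sin(r)/r if r>1e-9 else 1; d=np.array([x*s,y*s,np.cos(r)])
    else: d=np.array([x,y,1.])
    return -R.T@t,R.T@d
def cast(n,uv,z,c=None):
    o,d=ray(n,uv,c); return o+d*(z-o[2])/d[2]
def proj(n,X,c=None):
    c=c or camera_info(n);K=np.array(c["intrinsics"]);p=np.array(c["R"])@np.array(X,float)+np.array(c["t"]).ravel()
    if n=="wrist":
        th=np.arctan2(np.hypot(p[0],p[1]),p[2]); q=p[:2]/max(np.hypot(p[0],p[1]),1e-9)*th
    else: q=p[:2]/p[2]
    return K[:2,:2]@q+K[:2,2]
E
python3 - <<'E'
from h import *
P=dict(jarA=(308,219,50),jarB=(371,265,50),boxA=(367,221,32),boxB=(307,265,32),tw=(340,220,8),blue=(333,143,8),grid=(399,173,18),petri=(251,199,15),carr=(213,263,20),label=(237,267,20),btray=(422,282,18),ttray=(339,185,14),dock=(424,208,14),wash=(208,151,160))
c=camera_info("top")
for k,v in P.items(): print(k,np.round(cast("top",v[:2],v[2],c)))
im=cv2.imread("pics/top0.png"); cv2.imwrite("pics/top0z.png",cv2.resize(im[120:320,185:455],None,fx=2.96,fy=3,interpolation=cv2.INTER_CUBIC))
print(camera_info("wrist"))
E
```

```text
jarA [593.  50.  50.]
jarB [ 455. -140.   50.]
boxA [ 588. -132.   32.]
boxB [454.  52.  32.]
tw [593. -50.   8.]
blue [843. -28.   8.]
grid [ 743. -237.   18.]
petri [659. 231.  15.]
carr [459. 342.  20.]
label [447. 268.  20.]
btray [ 403. -300.   18.]
ttray [704. -47.  14.]
dock [ 631. -314.   14.]
wash [775. 330. 160.]
{'intrinsics': array([[309.70691629,   0.        , 314.14930457],
       [  0.        , 309.70691629, 197.95734705],
       [  0.        ,   0.        ,   1.        ]]), 'R': array([[-0.22461465,  0.97444393,  0.00269811],
       [ 0.92905902,  0.21331634,  0.30223413],
       [ 0.29393467,  0.07039291, -0.9532299 ]]), 't': array([622.91876896, -39.8158788 , 381.26724192])}
```

View pics/top0z.png

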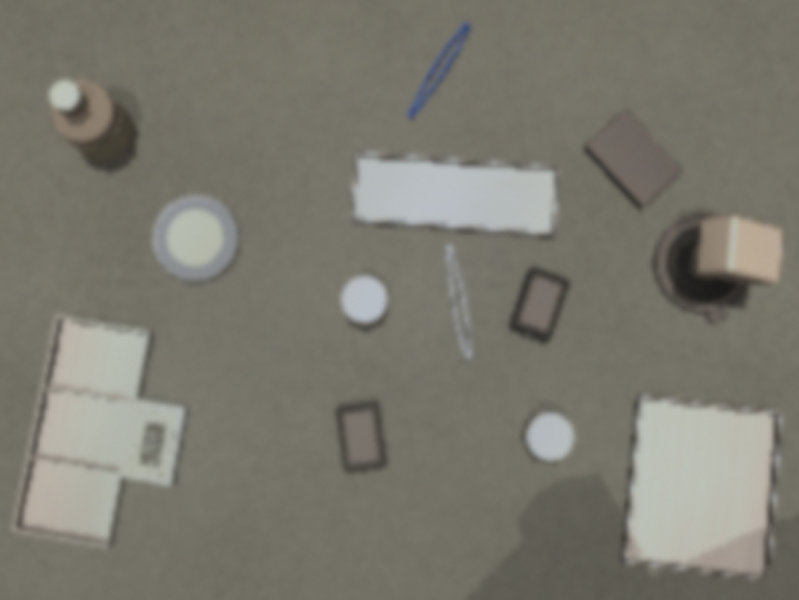

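```bash
cat > meas.py <<'E'
from h import *
def rects(n,pic,win,thr,z,inv=False,name="",k=4):
    """largest blob in window -> minAreaRect corners cast at height z"""
    c=camera_info(n);x0,y0,x1,y1=win
    g=cv2.cvtColor(pic[y0:y1,x0:x1],cv2.COLOR_RGB2GRAY)
    g=cv2.resize(g,None,fx=k,fy=k,interpolation=cv2.INTER_CUBIC)
    m=((g<thr) if inv else (g>thr)).astype(np.uint8)
    m=cv2.morphologyEx(m,cv2.MORPH_CLOSE,np.ones((5,5),np.uint8))
    cs,_=cv2.findContours(m,cv2.RETR_EXTERNAL,cv2.CHAIN_APPROX_NONE)
    if not cs: print(name,"none");return
    b=max(cs,key=cv2.contourArea)[:,0].astype(float)
    W=np.array([cast(n,((p[0]+.5)/k-.5+x0,(p[1]+.5)/k-.5+y0),z,c)[:2] for p in b],np.float32)
    (cx,cy),(w,h),a=cv2.minAreaRect(W)
    M=cv2.moments(W.reshape(-1,1,2)); ce=(M["m10"]/M["m00"],M["m01"]/M["m00"])
    if w<h: w,h,a=h,w,a+90
    a=(a+90)%180-90
    print(f"{name:6s} {n:5s} rect c=({cx:.0f},{cy:.0f}) {w:.0f}x{h:.0f} long axis {a:.1f}deg centroid ({ce[0]:.0f},{ce[1]:.0f})")
E
python3 - <<'E'
from meas import *
t=get_image("top"); s=get_image("scene")
g=cv2.cvtColor(t,cv2.COLOR_RGB2GRAY); print(g[240,330],g[219,308],g[265,307],g[285,422])
for nm,p,z,hw in [("jarA",(593,50),50,13),("jarB",(455,-140),50,13),("ttray",(704,-47),14,42),("btray",(403,-300),18,36),("tw",(593,-50),8,0)]:
    for n,pic in (("top",t),("scene",s)):
        u=proj(n,(*p,z)).astype(int)
        if nm=="tw": w=(u[0]-9,u[1]-24,u[0]+9,u[1]+24)
        else: w=(u[0]-hw,u[1]-hw,u[0]+hw,u[1]+hw)
        if nm=="ttray": w=(u[0]-52,u[1]-(18 if n=="top" else 35),u[0]+52,u[1]+(14 if n=="top" else 35))
        w=[max(0,v) for v in w]
        gg=cv2.cvtColor(pic[w[1]:w[3],w[0]:w[2]],cv2.COLOR_RGB2GRAY)
        th,_=cv2.threshold(gg,0,255,cv2.THRESH_OTSU)
        rects(n,pic,w,th,z,False,nm)
for nm,p,hw in [("boxA",(588,-132),16),("boxB",(454,52),16)]:
    for n,pic in (("top",t),("scene",s)):
        u=proj(n,(*p,32)).astype(int); w=(u[0]-hw,u[1]-hw,u[0]+hw,u[1]+hw)
        gg=cv2.cvtColor(pic[w[1]:w[3],w[0]:w[2]],cv2.COLOR_RGB2GRAY)
        th,_=cv2.threshold(gg,0,255,cv2.THRESH_OTSU)
        rects(n,pic,w,th,28,True,nm)
E
```

```text
115 189 116 188
jarA   top   rect c=(592,51) 46x46 long axis 63.7deg centroid (592,51)
jarA   scene rect c=(589,50) 47x46 long axis 41.2deg centroid (590,50)
jarB   top   rect c=(454,-139) 46x46 long axis 58.0deg centroid (455,-139)
jarB   scene rect c=(452,-140) 48x47 long axis 59.0deg centroid (452,-140)
ttray  top   rect c=(706,-44) 218x68 long axis 85.9deg centroid (706,-44)
ttray  scene rect c=(710,-43) 214x66 long axis 85.9deg centroid (711,-42)
btray  top   rect c=(404,-297) 166x141 long axis -6.6deg centroid (406,-297)
btray  scene rect c=(408,-298) 158x140 long axis -6.7deg centroid (410,-297)
tw     top   rect c=(595,-48) 125x21 long axis 11.1deg centroid (597,-47)
tw     scene rect c=(590,-55) 145x46 long axis 20.0deg centroid (589,-55)
boxA   top   rect c=(588,-131) 75x49 long axis -20.3deg centroid (588,-131)
boxA   scene rect c=(595,-130) 78x58 long axis -19.9deg centroid (593,-130)
boxB   top   rect c=(453,54) 74x49 long axis 8.7deg centroid (454,54)
boxB   scene rect c=(459,55) 88x45 long axis 8.1deg centroid (458,54)
```

```bash
cat >> h.py <<'E'
import math,json
def plan(wps,p=None,yaw=None):
    """wps: (x,y,z,toolY heading deg|None,opening,[hold rows]); turns before shifts, tool vertical. Prints rows."""
    s=monitor.read_state(); R=Rt.from_quat(s["ee_rot"]).as_matrix()
    p=np.array(s["position"] if p is None else p,float); yaw=math.atan2(R[1,1],R[0,1]) if yaw is None else yaw
    print("start",np.round(p,1),"yawY",round(math.degrees(yaw),1),"tilt",np.round(R[:,2],3),"w",round(s["gripper_width"],1),"t",round(s["clock"],1))
    out=[]
    for w in wps:
        x,y,z,a,o=w[:5]
        if a is not None:
            d=math.radians(a)-yaw
            if not(len(w)>6 and w[6]): d=(d+math.pi/2)%math.pi-math.pi/2
            else: d=(d+math.pi)%(2*math.pi)-math.pi
            n=math.ceil(abs(d)/0.14) if abs(d)>.006 else 0
        else: n=0
        D=np.array([x,y,z])-p; m=max(math.ceil(np.linalg.norm(D)/45),1)
        N=max(n,m) 
        for i in range(N):
            st=-round(d*(i+1)/n,2)+round(d*i/n,2) if i<n else 0.0
            T=np.array([x,y,z])-p; k=N-i; Y=np.array([math.cos(yaw),math.sin(yaw),0]); X=np.array([-Y[1]*-1*-1,Y[0],0])
            Zt=np.array([0,0,-1.]); X=np.cross(Y,Zt)
            sh=[int(round(float(v@T)/k)) for v in (X,Y,Zt)]
            p=p+X*sh[0]+Y*sh[1]+Zt*sh[2]; yaw-=st
            out.append([sh,[0,0,round(st,2)],o])
        for _ in range(w[5] if len(w)>5 else 0): out.append([[0,0,0],[0,0,0],o])
    for i in range(0,len(out),8): print(json.dumps(out[i:i+8]).replace(" ",""))
    print("end",np.round(p,1),round(math.degrees(yaw),1))
E
python3 - <<'E'
from h import *
c=camera_info("top")
f=lambda u,v,z:cast("top",(185+u/2.96,120+v/3),z,c)[:2]
C=[f(*q,20) for q in [(57,315),(150,327),(110,545),(14,530)]]
C=np.array(C);print(np.round(C),"carr",np.round(C.mean(0)),"L",np.linalg.norm(C[0]-C[3]),np.linalg.norm(C[1]-C[2]),np.linalg.norm(C[0]-C[1]))
d=(C[0]-C[3])+(C[1]-C[2]);print("x axis deg",np.degrees(np.arctan2(d[1],d[0])))
print("bars",f(153,445,20),"flange",f(185,405,20),f(172,487,20))
plan([(560,-90,300,90,85)])
E
```

```text
[[576. 374.]
 [564. 275.]
 [343. 309.]
 [358. 408.]] carr [460. 342.] L 220.81767833927617 223.0648185326297 98.93349166282435
x axis deg -8.930946834086582
bars [442.92357706 268.50342316] flange [483.52870483 236.45748391] [400.79765777 247.58637296]
start [ 140.5 -608.7  230.6] yawY 103.0 tilt [-0.     0.001 -1.   ] w 85.2 t 0.2
[[[-35,27,-5],[0,0,0.11],85],[[-32,31,-5],[0,0,0.12],85],[[-28,35,-5],[0,0,0.0],85],[[-28,35,-5],[0,0,0.0],85],[[-28,35,-4],[0,0,0.0],85],[[-28,35,-5],[0,0,0.0],85],[[-28,35,-4],[0,0,0.0],85],[[-28,35,-5],[0,0,0.0],85]]
[[[-28,34,-4],[0,0,0.0],85],[[-28,35,-5],[0,0,0.0],85],[[-28,34,-4],[0,0,0.0],85],[[-27,35,-5],[0,0,0.0],85],[[-28,34,-4],[0,0,0.0],85],[[-27,35,-5],[0,0,0.0],85],[[-28,34,-4],[0,0,0.0],85]]
end [560.2 -90.2 299.6] 89.8
```

send_rows(
  series=[
    [[-35,27,-5],[0,0,0.11],85],
    [[-32,31,-5],[0,0,0.12],85],
    [[-28,35,-5],[0,0,0],85],
    [[-28,35,-5],[0,0,0],85],
    [[-28,35,-4],[0,0,0],85],
    [[-28,35,-5],[0,0,0],85],
    [[-28,35,-4],[0,0,0],85],
    [[-28,35,-5],[0,0,0],85],
  ],
)

```text
clock: 1.0
position: [366.1, -329.1, 269.5]
ee_rot: [0.002, 1.0, 0.0, 0.0]
contact_force: [0.4, -0.3, -0.1]
gripper_width: 84.6
grasp_force: 0.0
```

send_rows(
  series=[
    [[-28,34,-4],[0,0,0],85],
    [[-28,35,-5],[0,0,0],85],
    [[-28,34,-4],[0,0,0],85],
    [[-27,35,-5],[0,0,0],85],
    [[-28,34,-4],[0,0,0],85],
    [[-27,35,-5],[0,0,0],85],
    [[-28,34,-4],[0,0,0],85],
    [[0,0,0],[0,0,0],85],
  ],
)

```text
clock: 1.8
position: [563.0, -86.9, 299.7]
ee_rot: [-0.001, 1.0, 0.0, 0.0]
contact_force: [-0.3, 0.6, -0.3]
gripper_width: 84.9
grasp_force: 0.0
```

Run:
```python
from h import *
import pickle
c=camera_info("wrist"); im=get_image("wrist"); pickle.dump((c,im),open("w1.pkl","wb"))
cv2.imwrite("pics/w1.png",im[:,:,::-1]); s=monitor.read_state(); print(s["position"],s["clock"])
for k,X in dict(jarA=(592,51,50),jarB=(454,-139,50),boxA=(588,-131,32),boxB=(454,54,32),tw=(595,-48,5),btray=(404,-297,18),dock=(631,-314,14),carr=(460,342,20),label=(447,267,20),ttray=(706,-44,14)).items(): print(k,np.round(proj("wrist",X,c)))
```

```text
[561.33558442 -88.4202616  299.54368161] 1.85
jarA [414. 185.]
jarB [272.  79.]
boxA [281. 179.]
boxB [418.  84.]
tw [340. 179.]
btray [168.  55.]
dock [169. 204.]
carr [563. 110.]
label [534.  96.]
ttray [341. 250.]
```

View pics/w1.png

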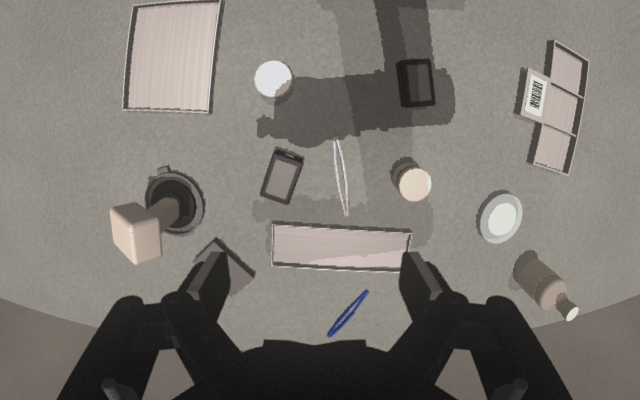

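Wrist view: everything matches the projected positions. The steel tweezers run from (335,139) to (347,213), the blue look-alike is at (348,313), and the label is at (536,97). The scanner head at (135,233) hides part of the dock.

Run:
```python
from h import *
import pickle
c,im=pickle.load(open("w1.pkl","rb"))
f=lambda u,v,z:cast("wrist",(u,v),z,c)[:2]
a,b=f(335,139,5),f(347,214,4);d=b-a;print("tw ends",a,b,np.linalg.norm(d),"mid",(a+b)/2,np.degrees(np.arctan2(d[1],d[0])))
print("label bars",f(536,97,20),"jarA",f(415,184,50),"jarB",f(273,78,50),"boxA",f(282,179,32))
crop=im[125:225,250:450]; cv2.imwrite("pics/crop1.png",cv2.resize(crop,None,fx=4,fy=4,interpolation=cv2.INTER_CUBIC)[:,:,::-1])
```

```text
tw ends [536.65081423 -56.16009725] [650.24474508 -35.63281165] 115.43374975190184 mid [593.44777966 -45.89645445] 10.24323851585831
label bars [448.09945872 272.58541225] jarA [590.0079312   51.68442958] jarB [ 453.0087433  -137.27332496] boxA [ 588.56644499 -129.80959154]
```

View pics/crop1.png

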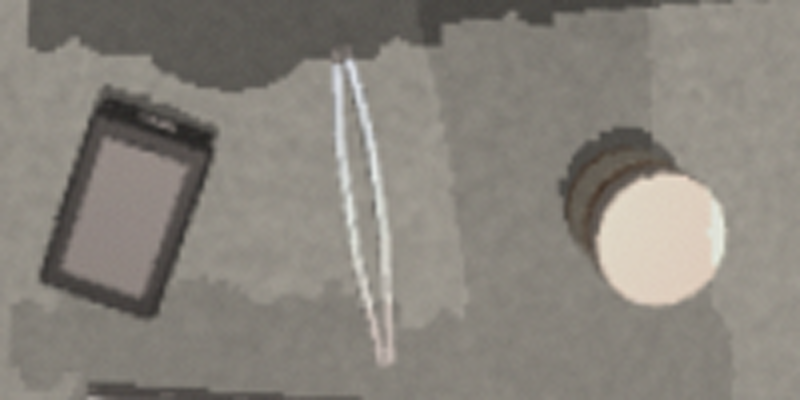

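Run:
```python
from h import *
plan([(594,-46.5,50,100.5,40,1)])
```

```text
start [561.3 -88.4 299.5] yawY 90.0 tilt [-0.001  0.    -1.   ] w 84.8 t 1.9
[[[-5,7,42],[0,0,-0.09],40],[[-6,6,42],[0,0,-0.09],40],[[-7,6,41],[0,0,0.0],40],[[-7,6,42],[0,0,0.0],40],[[-6,6,41],[0,0,0.0],40],[[-7,6,42],[0,0,0.0],40],[[0,0,0],[0,0,0],40]]
end [594.  -46.5  49.5] 100.3
```

send_rows(
  series=[
    [[-5,7,42],[0,0,-0.09],40],
    [[-6,6,42],[0,0,-0.09],40],
    [[-7,6,41],[0,0,0],40],
    [[-7,6,42],[0,0,0],40],
    [[-6,6,41],[0,0,0],40],
    [[-7,6,42],[0,0,0],40],
    [[0,0,0],[0,0,0],40],
    [[0,0,0],[0,0,0],40],
  ],
)

```text
clock: 2.65
position: [592.7, -49.4, 50.5]
ee_rot: [-0.088, 0.996, -0.0, -0.001]
contact_force: [1.0, -0.1, 0.7]
gripper_width: 39.8
grasp_force: 0.0
```

Run:
```python
from h import *
plan([(594,-46.5,4,100.5,40,1),(594,-46.5,4,None,0,4)])
```

```text
start [592.7 -49.4  50.5] yawY 100.1 tilt [-0.001 -0.001 -1.   ] w 39.8 t 2.6
[[[-1,1,23],[0,0,-0.01],40],[[-1,2,23],[0,0,0.0],40],[[0,0,0],[0,0,0],40],[[0,0,0],[0,0,0.0],0],[[0,0,0],[0,0,0],0],[[0,0,0],[0,0,0],0],[[0,0,0],[0,0,0],0],[[0,0,0],[0,0,0],0]]
end [594.2 -46.1   4.5] 100.7
```

send_rows(
  series=[
    [[-1,1,23],[0,0,-0.01],40],
    [[-1,2,23],[0,0,0],40],
    [[0,0,0],[0,0,0],40],
    [[0,0,0],[0,0,0],5],
    [[0,0,0],[0,0,0],5],
    [[0,0,0],[0,0,0],5],
    [[0,0,0],[0,0,0],5],
    [[0,0,0],[0,0,0],5],
  ],
)

```text
clock: 3.45
position: [596.2, -45.4, 7.2]
ee_rot: [-0.094, 0.996, -0.0, 0.002]
contact_force: [-0.5, -0.8, 7.1]
gripper_width: 10.0
grasp_force: 58.7
```

Run:
```python
from h import *
plan([(600,-46,70,None,5),(706.5,-44,60,176,5,1)])
```

```text
start [596.2 -45.4   7.2] yawY 100.7 tilt [ 0.005  0.    -1.   ] w 10.0 t 3.5
[[[-2,-1,-31],[0,0,0.0],5],[[-2,0,-32],[0,0,0.0],5],[[-10,-2,1],[0,0,-0.13],5],[[-10,-3,1],[0,0,-0.13],5],[[-10,-4,1],[0,0,-0.13],5],[[-9,-6,1],[0,0,-0.14],5],[[-8,-7,1],[0,0,-0.13],5],[[-7,-8,1],[0,0,-0.13],5]]
[[[-6,-9,1],[0,0,-0.13],5],[[-5,-9,1],[0,0,-0.13],5],[[-4,-10,1],[0,0,-0.13],5],[[-2,-11,1],[0,0,-0.13],5],[[0,0,0],[0,0,0],5]]
end [706.8 -44.3  60.2] 175.8
```

send_rows(
  series=[
    [[-2,-1,-31],[0,0,0],5],
    [[-2,0,-32],[0,0,0],5],
    [[-10,-2,1],[0,0,-0.13],5],
    [[-10,-3,1],[0,0,-0.13],5],
    [[-10,-4,1],[0,0,-0.13],5],
    [[-9,-6,1],[0,0,-0.14],5],
    [[-8,-7,1],[0,0,-0.13],5],
    [[-7,-8,1],[0,0,-0.13],5],
  ],
)

```text
clock: 4.25
position: [662.8, -44.8, 62.5]
ee_rot: [-0.472, 0.882, -0.0, 0.001]
contact_force: [0.8, 0.0, -1.1]
gripper_width: 9.8
grasp_force: 58.6
```

send_rows(
  series=[
    [[-6,-9,1],[0,0,-0.13],5],
    [[-5,-9,1],[0,0,-0.13],5],
    [[-4,-10,1],[0,0,-0.13],5],
    [[-2,-11,1],[0,0,-0.13],5],
    [[0,0,0],[0,0,0],5],
    [[0,0,0],[0,0,0],5],
  ],
)

```text
clock: 4.85
position: [704.8, -44.3, 57.8]
ee_rot: [-0.679, 0.734, 0.0, 0.0]
contact_force: [-0.2, 0.4, -0.6]
gripper_width: 10.3
grasp_force: 58.6
```

Run:
```python
from h import *
plan([(706.5,-44,12,176,5,1)])
c=camera_info("wrist"); im=get_image("wrist"); cv2.imwrite("pics/w2.png",im[:,:,::-1])
```

```text
start [704.8 -44.3  57.8] yawY 175.6 tilt [ 0.  0. -1.] w 10.3 t 4.8
[[[0,-1,23],[0,0,-0.01],5],[[0,-1,23],[0,0,0.0],5],[[0,0,0],[0,0,0],5]]
end [706.8 -44.4  11.8] 176.2
```

View pics/w2.png

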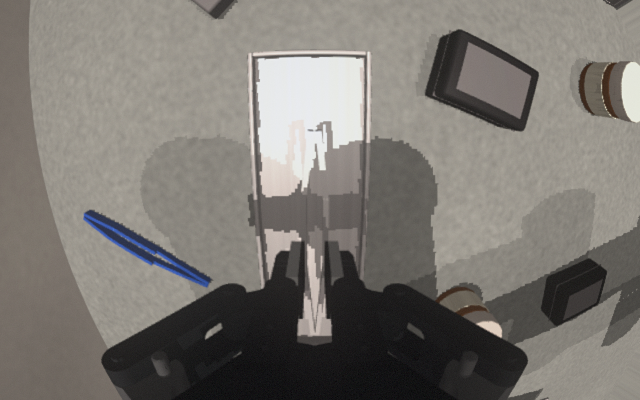

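The tweezers are held between the fingers at (315,260), aligned with and centred over the narrow tray, so I'm lowering them.

send_rows(
  series=[
    [[0,-1,23],[0,0,-0.01],5],
    [[0,-1,23],[0,0,0],5],
    [[0,0,0],[0,0,0],5],
    [[0,0,0],[0,0,0],24],
    [[0,0,0],[0,0,0],24],
    [[0,0,0],[0,0,0],24],
    [[0,0,-25],[0,0,0],24],
    [[0,0,-25],[0,0,0],24],
  ],
)

```text
clock: 5.7
position: [706.7, -44.4, 62.0]
ee_rot: [-0.684, 0.729, 0.0, -0.0]
contact_force: [0.5, 1.0, 0.9]
gripper_width: 23.5
grasp_force: 0.0
```

Run:
```python
from h import *
plan([(690,-60,110,160,70),(588.5,-130.5,90,70,75,1,False)])
```

```text
start [706.7 -44.4  62. ] yawY 176.3 tilt [-0.001 -0.    -1.   ] w 23.5 t 5.7
[[[6,5,-16],[0,0,0.09],70],[[6,5,-16],[0,0,0.1],70],[[6,4,-16],[0,0,0.09],70],[[8,6,2],[0,0,-0.13],75],[[8,7,2],[0,0,-0.13],75],[[7,8,2],[0,0,-0.13],75],[[5,9,2],[0,0,-0.13],75],[[4,9,1],[0,0,-0.13],75]]
[[[3,10,2],[0,0,-0.13],75],[[2,10,1],[0,0,-0.13],75],[[0,10,2],[0,0,-0.13],75],[[-1,10,1],[0,0,-0.13],75],[[-2,10,2],[0,0,-0.13],75],[[-3,10,1],[0,0,-0.14],75],[[-5,10,2],[0,0,-0.13],75],[[0,0,0],[0,0,0],75]]
end [ 588.6 -131.    90. ] 250.2
```

Run:
```python
from h import *
plan([(706.7,-44.4,90,None,60),(588.5,-130.5,80,250,75,1,True)])
```

```text
start [706.7 -44.4  62. ] yawY 176.3 tilt [-0.001 -0.    -1.   ] w 23.5 t 5.7
[[[0,0,-28],[0,0,0.0],60],[[9,11,1],[0,0,-0.13],75],[[8,12,1],[0,0,-0.13],75],[[6,13,1],[0,0,-0.13],75],[[4,14,1],[0,0,-0.12],75],[[3,15,1],[0,0,-0.13],75],[[1,15,1],[0,0,-0.13],75],[[-1,15,1],[0,0,-0.13],75]]
[[[-3,14,1],[0,0,-0.13],75],[[-5,14,1],[0,0,-0.13],75],[[-7,13,1],[0,0,-0.13],75],[[0,0,0],[0,0,0],75]]
end [ 587.9 -130.7   80. ] 250.2
```

send_rows(
  series=[
    [[0,0,-28],[0,0,0],60],
    [[9,11,1],[0,0,-0.13],75],
    [[8,12,1],[0,0,-0.13],75],
    [[6,13,1],[0,0,-0.13],75],
    [[4,14,1],[0,0,-0.12],75],
    [[3,15,1],[0,0,-0.13],75],
    [[1,15,1],[0,0,-0.13],75],
    [[-1,15,1],[0,0,-0.13],75],
  ],
)

```text
clock: 6.5
position: [624.0, -105.6, 83.4]
ee_rot: [0.934, -0.357, 0.001, -0.0]
contact_force: [-1.0, -0.1, 0.2]
gripper_width: 74.9
grasp_force: 0.0
```

send_rows(
  series=[
    [[-3,14,1],[0,0,-0.13],75],
    [[-5,14,1],[0,0,-0.13],75],
    [[-7,13,1],[0,0,-0.13],75],
    [[0,0,0],[0,0,0],75],
    [[0,0,0],[0,0,0],75],
  ],
)

```text
clock: 7.0
position: [589.0, -130.8, 80.3]
ee_rot: [0.985, -0.173, 0.001, -0.0]
contact_force: [0.4, -0.7, -0.2]
gripper_width: 75.1
grasp_force: 0.0
```

Run:
```python
from h import *
plan([(588.5,-130.5,9,250,75,1),(588.5,-130.5,9,None,35,4)])
c=camera_info("wrist"); im=get_image("wrist"); cv2.imwrite("pics/w3.png",im[:,:,::-1])
```

```text
start [ 589.  -130.8   80.3] yawY -109.9 tilt [ 0.002 -0.    -1.   ] w 75.1 t 7.0
[[[0,0,36],[0,0,0.0],75],[[-1,0,35],[0,0,0.0],75],[[0,0,0],[0,0,0],75],[[0,0,0],[0,0,0.0],35],[[0,0,0],[0,0,0],35],[[0,0,0],[0,0,0],35],[[0,0,0],[0,0,0],35],[[0,0,0],[0,0,0],35]]
end [ 588.  -130.4    9.3] -109.9
```

View pics/w3.png

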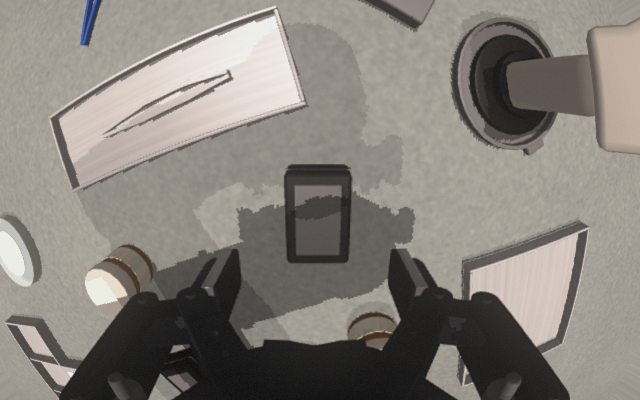

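The tweezers lie flat in the narrow tray, from (105,136) to (231,75). The knife case at (319,213) is aligned between the fingers.

send_rows(
  series=[
    [[0,0,36],[0,0,0],75],
    [[-1,0,35],[0,0,0],75],
    [[0,0,0],[0,0,0],75],
    [[0,0,0],[0,0,0],35],
    [[0,0,0],[0,0,0],35],
    [[0,0,0],[0,0,0],35],
    [[0,0,0],[0,0,0],35],
    [[0,0,0],[0,0,0],35],
  ],
)

```text
clock: 7.85
position: [589.3, -130.2, 10.6]
ee_rot: [0.985, -0.171, 0.002, -0.0]
contact_force: [0.1, 1.2, 7.1]
gripper_width: 42.6
grasp_force: 63.1
```

Run:
```python
from h import *
plan([(588,-131,85,None,35),(443,-302,75,263.4,35,1)])
```

```text
start [ 589.3 -130.2   10.6] yawY -109.7 tilt [ 0.005 -0.    -1.   ] w 42.6 t 7.8
[[[0,1,-37],[0,0,0.0],35],[[-1,0,-37],[0,0,0.0],35],[[-16,42,2],[0,0,-0.11],35],[[-20,40,2],[0,0,-0.12],35],[[-25,37,2],[0,0,0.0],35],[[-25,38,2],[0,0,0.0],35],[[-25,37,2],[0,0,0.0],35],[[0,0,0],[0,0,0],35]]
end [ 442.8 -301.9   74.6] -96.5
```

send_rows(
  series=[
    [[0,1,-37],[0,0,0],35],
    [[-1,0,-37],[0,0,0],35],
    [[-16,42,2],[0,0,-0.11],35],
    [[-20,40,2],[0,0,-0.12],35],
    [[-25,37,2],[0,0,0],35],
    [[-25,38,2],[0,0,0],35],
    [[-25,37,2],[0,0,0],35],
    [[0,0,0],[0,0,0],35],
  ],
)

```text
clock: 8.65
position: [436.4, -304.3, 72.1]
ee_rot: [0.998, -0.061, -0.001, -0.001]
contact_force: [-0.1, 0.4, -0.9]
gripper_width: 43.0
grasp_force: 62.3
```

send_rows(
  series=[
    [[0,0,0],[0,0,0],35],
    [[0,0,0],[0,0,0],35],
  ],
)

```text
clock: 8.85
position: [441.4, -301.7, 72.7]
ee_rot: [0.998, -0.057, 0.001, 0.0]
contact_force: [-0.5, -0.3, -1.0]
gripper_width: 42.7
grasp_force: 62.3
```

Run:
```python
from h import *
plan([(443,-302,14.5,263.4,35,1),(443,-302,14.5,None,56,3),(443,-302,80,None,56)])
```

```text
start [ 441.4 -301.7   72.7] yawY -96.6 tilt [ 0.001 -0.    -1.   ] w 42.7 t 8.8
[[[1,0,29],[0,0,0.0],35],[[1,0,29],[0,0,0.0],35],[[0,0,0],[0,0,0],35],[[0,0,0],[0,0,0.0],56],[[0,0,0],[0,0,0],56],[[0,0,0],[0,0,0],56],[[0,0,0],[0,0,0],56],[[0,0,-33],[0,0,0.0],56]]
[[[0,0,-32],[0,0,0.0],56]]
end [ 443.4 -302.    79.7] -96.6
```

send_rows(
  series=[
    [[1,0,29],[0,0,0],35],
    [[1,0,29],[0,0,0],35],
    [[0,0,0],[0,0,0],35],
    [[0,0,0],[0,0,0],56],
    [[0,0,0],[0,0,0],56],
    [[0,0,0],[0,0,0],56],
    [[0,0,-33],[0,0,0],56],
    [[0,0,-32],[0,0,0],56],
  ],
)

```text
clock: 9.65
position: [442.2, -301.9, 79.9]
ee_rot: [0.998, -0.057, -0.001, -0.0]
contact_force: [0.3, 0.2, -0.2]
gripper_width: 56.1
grasp_force: 0.0
```

Run:
```python
from h import *
plan([(443.5,-302,95,None,56),(454,53.5,80,278.5,75,2)])
```

```text
start [ 442.2 -301.9   79.9] yawY -96.6 tilt [-0.002  0.    -1.   ] w 56.1 t 9.7
[[[1,0,-15],[0,0,0.0],56],[[-4,-44,2],[0,0,-0.13],75],[[2,-44,2],[0,0,-0.13],75],[[8,-44,2],[0,0,0.0],75],[[8,-44,2],[0,0,0.0],75],[[8,-44,2],[0,0,0.0],75],[[8,-44,2],[0,0,0.0],75],[[8,-44,1],[0,0,0.0],75]]
[[[7,-43,2],[0,0,0.0],75],[[0,0,0],[0,0,0],75],[[0,0,0],[0,0,0],75]]
end [454.   53.2  79.9] -81.7
```

send_rows(
  series=[
    [[1,0,-15],[0,0,0],56],
    [[-4,-44,2],[0,0,-0.13],75],
    [[2,-44,2],[0,0,-0.13],75],
    [[8,-44,2],[0,0,0],75],
    [[8,-44,2],[0,0,0],75],
    [[8,-44,2],[0,0,0],75],
    [[8,-44,2],[0,0,0],75],
    [[8,-44,1],[0,0,0],75],
  ],
)

```text
clock: 10.45
position: [453.8, 11.3, 82.0]
ee_rot: [0.997, 0.073, 0.001, -0.0]
contact_force: [-0.1, 0.4, 0.7]
gripper_width: 75.0
grasp_force: 0.0
```

send_rows(
  series=[
    [[7,-43,2],[0,0,0],75],
    [[0,0,0],[0,0,0],75],
    [[0,0,0],[0,0,0],75],
    [[0,0,0],[0,0,0],75],
  ],
)

```text
clock: 10.85
position: [454.3, 52.4, 79.6]
ee_rot: [0.997, 0.072, 0.0, -0.0]
contact_force: [0.3, -0.4, 0.5]
gripper_width: 75.1
grasp_force: 0.0
```

Run:
```python
from h import *
c=camera_info("wrist"); im=get_image("wrist"); cv2.imwrite("pics/w4.png",im[:,:,::-1])
print("boxB px",proj("wrist",(454,53.5,32),c),"jarA",proj("wrist",(590.5,50.5,50),c))
plan([(454,53.5,10,278.5,75,1),(454,53.5,10,None,35,4)])
```

```text
boxB px [313.86753474 221.9268228 ] jarA [354.62289336   4.69026636]
start [454.4  52.   79.5] yawY -81.8 tilt [ 0.  0. -1.] w 74.8 t 10.9
[[[0,-1,35],[0,0,0.0],75],[[0,-1,35],[0,0,0.0],75],[[0,0,0],[0,0,0],75],[[0,0,0],[0,0,0.0],35],[[0,0,0],[0,0,0],35],[[0,0,0],[0,0,0],35],[[0,0,0],[0,0,0],35],[[0,0,0],[0,0,0],35]]
end [454.1  54.    9.5] -81.8
```

View pics/w4.png

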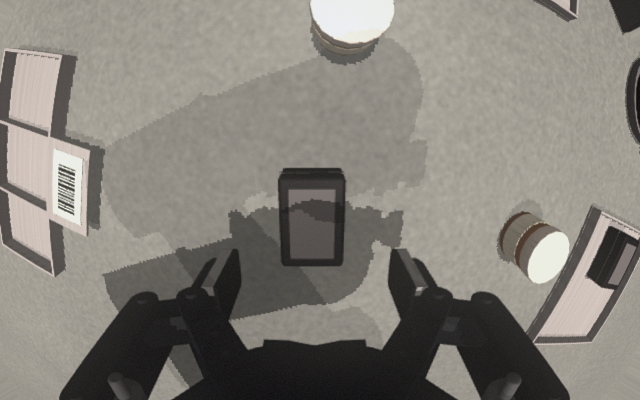

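The second case at (313,220) sits centred between the fingers. The first case lies in the square tray at (615,255), and the jars have not moved.

send_rows(
  series=[
    [[0,-1,35],[0,0,0],75],
    [[0,0,35],[0,0,0],75],
    [[0,0,0],[0,0,0],75],
    [[0,0,0],[0,0,0],35],
    [[0,0,0],[0,0,0],35],
    [[0,0,0],[0,0,0],35],
    [[0,0,0],[0,0,0],35],
    [[0,0,0],[0,0,0],35],
  ],
)

```text
clock: 11.7
position: [455.8, 54.3, 11.2]
ee_rot: [0.997, 0.073, 0.002, -0.001]
contact_force: [-0.5, -1.9, 7.5]
gripper_width: 42.9
grasp_force: 62.8
```

Run:
```python
from h import *
plan([(454,53,95,None,35),(367,-293,85,263.4,35,2)])
```

```text
start [455.8  54.3  11.2] yawY -81.7 tilt [ 0.004  0.001 -1.   ] w 42.9 t 11.7
[[[-1,0,-42],[0,0,0.0],35],[[-1,1,-42],[0,0,0.0],35],[[-17,41,1],[0,0,0.13],35],[[-12,43,1],[0,0,0.13],35],[[-6,44,1],[0,0,0.0],35],[[-6,44,1],[0,0,0.0],35],[[-6,44,2],[0,0,0.0],35],[[-6,44,1],[0,0,0.0],35]]
[[[-5,45,2],[0,0,0.0],35],[[-6,44,1],[0,0,0.0],35],[[0,0,0],[0,0,0],35],[[0,0,0],[0,0,0],35]]
end [ 366.8 -292.5   85.2] -96.6
```

send_rows(
  series=[
    [[-1,0,-42],[0,0,0],35],
    [[-1,1,-42],[0,0,0],35],
    [[-17,41,1],[0,0,0.13],35],
    [[-12,43,1],[0,0,0.13],35],
    [[-6,44,1],[0,0,0],35],
    [[-6,44,1],[0,0,0],35],
    [[-6,44,2],[0,0,0],35],
    [[-6,44,1],[0,0,0],35],
  ],
)

```text
clock: 12.5
position: [385.7, -207.1, 87.1]
ee_rot: [0.998, -0.057, 0.001, -0.0]
contact_force: [2.3, -0.3, -0.6]
gripper_width: 43.0
grasp_force: 61.7
```

send_rows(
  series=[
    [[-5,45,2],[0,0,0],35],
    [[-6,44,1],[0,0,0],35],
    [[0,0,0],[0,0,0],35],
    [[0,0,0],[0,0,0],35],
    [[0,0,0],[0,0,0],35],
  ],
)

```text
clock: 13.0
position: [365.2, -292.3, 83.6]
ee_rot: [0.998, -0.057, 0.0, -0.0]
contact_force: [-0.1, 0.9, -0.1]
gripper_width: 42.8
grasp_force: 61.8
```

Run:
```python
from h import *
plan([(367,-293,15,263.4,35,1),(367,-293,15,None,56,3),(367,-293,85,None,56)])
```

```text
start [ 365.2 -292.3   83.6] yawY -96.6 tilt [ 0.  0. -1.] w 42.8 t 13.0
[[[1,0,34],[0,0,0.0],35],[[1,1,35],[0,0,0.0],35],[[0,0,0],[0,0,0],35],[[0,0,0],[0,0,0.0],56],[[0,0,0],[0,0,0],56],[[0,0,0],[0,0,0],56],[[0,0,0],[0,0,0],56],[[0,0,-35],[0,0,0.0],56]]
[[[0,0,-35],[0,0,0.0],56]]
end [ 367.1 -293.5   84.6] -96.6
```

send_rows(
  series=[
    [[1,0,34],[0,0,0],35],
    [[1,1,35],[0,0,0],35],
    [[0,0,0],[0,0,0],35],
    [[0,0,0],[0,0,0],56],
    [[0,0,0],[0,0,0],56],
    [[0,0,0],[0,0,0],56],
    [[0,0,-35],[0,0,0],56],
    [[0,0,-35],[0,0,0],56],
  ],
)

```text
clock: 13.8
position: [366.5, -293.6, 85.0]
ee_rot: [0.998, -0.057, -0.001, -0.0]
contact_force: [1.0, -0.7, -0.5]
gripper_width: 56.1
grasp_force: 0.0
```

Run:
```python
from h import *
plan([(367,-293,100,None,56),(453.5,-138.5,90,261,80,2)])
```

```text
start [ 366.5 -293.6   85. ] yawY -96.6 tilt [-0.002  0.001 -1.   ] w 56.1 t 13.8
[[[0,-1,-15],[0,0,0.0],56],[[17,-41,3],[0,0,0.04],80],[[16,-41,2],[0,0,0.0],80],[[15,-42,3],[0,0,0.0],80],[[16,-41,2],[0,0,0.0],80],[[0,0,0],[0,0,0],80],[[0,0,0],[0,0,0],80]]
end [ 453.7 -138.6   90. ] -98.8
```

send_rows(
  series=[
    [[0,-1,-15],[0,0,0],56],
    [[17,-41,3],[0,0,0.04],80],
    [[16,-41,2],[0,0,0],80],
    [[15,-42,3],[0,0,0],80],
    [[16,-41,2],[0,0,0],80],
    [[0,0,0],[0,0,0],80],
    [[0,0,0],[0,0,0],80],
    [[0,0,0],[0,0,0],80],
  ],
)

```text
clock: 14.6
position: [453.8, -139.4, 89.6]
ee_rot: [0.997, -0.078, -0.0, -0.0]
contact_force: [-0.0, 0.2, 0.2]
gripper_width: 79.6
grasp_force: 0.0
```

Run:
```python
from h import *
t=get_image("top"); cv2.imwrite("pics/top1z.png",cv2.resize(t[120:320,185:455],None,fx=2.96,fy=3,interpolation=cv2.INTER_CUBIC)[:,:,::-1])
plan([(453.5,-138.5,22,261,80,1),(453.5,-138.5,22,None,38,4)])
```

```text
start [ 453.7 -139.7   89.5] yawY -98.9 tilt [-0.  0. -1.] w 80.0 t 14.7
[[[0,-1,34],[0,0,0.0],80],[[0,0,34],[0,0,0.0],80],[[0,0,0],[0,0,0],80],[[0,0,0],[0,0,0.0],38],[[0,0,0],[0,0,0],38],[[0,0,0],[0,0,0],38],[[0,0,0],[0,0,0],38],[[0,0,0],[0,0,0],38]]
end [ 453.8 -138.7   21.5] -98.9
```

View pics/top1z.png

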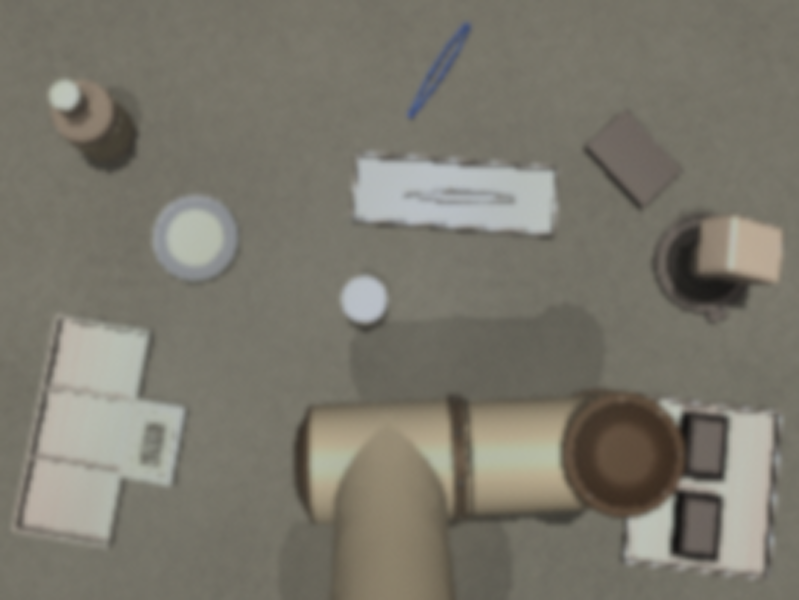

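Both cases lie side by side in the square tray at (706,447) and (697,525), and the tweezers are in the narrow tray at (460,196). Next is jar B.

send_rows(
  series=[
    [[0,-1,34],[0,0,0],80],
    [[0,0,34],[0,0,0],80],
    [[0,0,0],[0,0,0],80],
    [[0,0,0],[0,0,0],38],
    [[0,0,0],[0,0,0],38],
    [[0,0,0],[0,0,0],38],
    [[0,0,0],[0,0,0],38],
    [[0,0,0],[0,0,0],38],
  ],
)

```text
clock: 15.45
position: [456.0, -138.3, 23.3]
ee_rot: [0.997, -0.077, 0.002, 0.0]
contact_force: [-1.2, -1.6, 6.9]
gripper_width: 46.3
grasp_force: 61.2
```

Run:
```python
from h import *
plan([(453,-139,105,None,38),(389,353,100,261,38,2)])
```

```text
start [ 456.  -138.3   23.3] yawY -98.8 tilt [ 0.004 -0.    -1.   ] w 46.3 t 15.4
[[[-1,1,-41],[0,0,0.0],38],[[-2,0,-41],[0,0,0.0],38],[[-12,-40,0],[0,0,0.0],38],[[-12,-40,0],[0,0,0.0],38],[[-11,-40,1],[0,0,0.0],38],[[-12,-40,0],[0,0,0.0],38],[[-11,-40,1],[0,0,0.0],38],[[-12,-39,0],[0,0,0.0],38]]
[[[-11,-40,1],[0,0,0.0],38],[[-12,-39,0],[0,0,0.0],38],[[-11,-40,1],[0,0,0.0],38],[[-12,-39,0],[0,0,0.0],38],[[-11,-40,1],[0,0,0.0],38],[[-12,-39,0],[0,0,0.0],38],[[0,0,0],[0,0,0],38],[[0,0,0],[0,0,0],38]]
end [388.7 352.8 100.3] -98.8
```

send_rows(
  series=[
    [[-1,1,-41],[0,0,0],38],
    [[-2,0,-41],[0,0,0],38],
    [[-12,-40,0],[0,0,0],38],
    [[-12,-40,0],[0,0,0],38],
    [[-11,-40,1],[0,0,0],38],
    [[-12,-40,0],[0,0,0],38],
    [[-11,-40,1],[0,0,0],38],
    [[-12,-39,0],[0,0,0],38],
  ],
)

```text
clock: 16.25
position: [418.7, 110.2, 102.1]
ee_rot: [0.997, -0.077, 0.001, -0.001]
contact_force: [1.3, -0.0, -0.4]
gripper_width: 46.3
grasp_force: 62.0
```

send_rows(
  series=[
    [[-11,-40,1],[0,0,0],38],
    [[-12,-39,0],[0,0,0],38],
    [[-11,-40,1],[0,0,0],38],
    [[-12,-39,0],[0,0,0],38],
    [[-11,-40,1],[0,0,0],38],
    [[-12,-39,0],[0,0,0],38],
    [[0,0,0],[0,0,0],38],
    [[0,0,0],[0,0,0],38],
  ],
)

```text
clock: 17.05
position: [386.8, 353.7, 98.5]
ee_rot: [0.997, -0.077, -0.0, -0.0]
contact_force: [0.1, -0.0, -1.6]
gripper_width: 46.3
grasp_force: 62.1
```

Run:
```python
from h import *
plan([(389,353,26.5,261,38,1),(389,353,26.5,None,64,2),(389,353,110,None,64)])
```

```text
start [386.8 353.7  98.5] yawY -98.8 tilt [-0.  0. -1.] w 46.3 t 17.1
[[[1,0,36],[0,0,0.0],38],[[1,0,36],[0,0,0.0],38],[[0,0,0],[0,0,0],38],[[0,0,0],[0,0,0.0],64],[[0,0,0],[0,0,0],64],[[0,0,0],[0,0,0],64],[[0,0,-42],[0,0,0.0],64],[[0,0,-41],[0,0,0.0],64]]
end [388.8 353.4 109.5] -98.8
```

send_rows(
  series=[
    [[1,0,36],[0,0,0],38],
    [[1,0,36],[0,0,0],38],
    [[0,0,0],[0,0,0],38],
    [[0,0,0],[0,0,0],64],
    [[0,0,0],[0,0,0],64],
    [[0,0,0],[0,0,0],64],
    [[0,0,-42],[0,0,0],64],
    [[0,0,-41],[0,0,0],64],
  ],
)

```text
clock: 17.85
position: [389.1, 352.1, 110.4]
ee_rot: [0.997, -0.077, -0.0, 0.001]
contact_force: [0.2, 0.6, -0.0]
gripper_width: 64.1
grasp_force: 0.0
```

Run:
```python
from h import *
plan([(590.5,51,95,261,80,2)])
```

```text
start [389.1 352.1 110.4] yawY -98.9 tilt [-0.001 -0.002 -1.   ] w 64.1 t 17.9
[[[27,30,2],[0,0,0.0],80],[[27,30,2],[0,0,0.0],80],[[27,29,2],[0,0,0.0],80],[[27,30,2],[0,0,0.0],80],[[27,29,1],[0,0,0.0],80],[[28,30,2],[0,0,0.0],80],[[27,29,1],[0,0,0.0],80],[[28,30,2],[0,0,0.0],80]]
[[[27,29,1],[0,0,0.0],80],[[0,0,0],[0,0,0],80],[[0,0,0],[0,0,0],80]]
end [590.1  51.5  95.4] -98.9
```

send_rows(
  series=[
    [[27,30,2],[0,0,0],80],
    [[27,30,2],[0,0,0],80],
    [[27,29,2],[0,0,0],80],
    [[27,30,2],[0,0,0],80],
    [[27,29,1],[0,0,0],80],
    [[28,30,2],[0,0,0],80],
    [[27,29,1],[0,0,0],80],
    [[28,30,2],[0,0,0],80],
  ],
)

```text
clock: 18.65
position: [569.2, 83.7, 96.6]
ee_rot: [0.997, -0.077, 0.001, -0.0]
contact_force: [0.2, 0.1, 0.4]
gripper_width: 80.2
grasp_force: 0.0
```

send_rows(
  series=[
    [[27,29,1],[0,0,0],80],
    [[0,0,0],[0,0,0],80],
    [[0,0,0],[0,0,0],80],
    [[0,0,0],[0,0,0],80],
  ],
)

```text
clock: 19.05
position: [590.0, 52.8, 94.9]
ee_rot: [0.997, -0.077, 0.0, -0.0]
contact_force: [-0.1, 0.4, -0.2]
gripper_width: 79.7
grasp_force: 0.0
```

Run:
```python
from h import *
c=camera_info("wrist"); im=get_image("wrist"); cv2.imwrite("pics/w5.png",im[:,:,::-1])
print("jarA",proj("wrist",(590.5,51,50),c),"jarB",proj("wrist",(389,353,53),c))
plan([(590.5,51,22,261,80,1),(590.5,51,22,None,38,4)])
```

```text
jarA [318.05301011 221.81266352] jarB [105.74610477 395.10243118]
start [590.   53.1  94.8] yawY -98.8 tilt [ 0.  0. -1.] w 80.1 t 19.1
[[[0,1,36],[0,0,0.0],80],[[1,1,37],[0,0,0.0],80],[[0,0,0],[0,0,0],80],[[0,0,0],[0,0,0.0],38],[[0,0,0],[0,0,0],38],[[0,0,0],[0,0,0],38],[[0,0,0],[0,0,0],38],[[0,0,0],[0,0,0],38]]
end [590.7  51.   21.8] -98.8
```

View pics/w5.png

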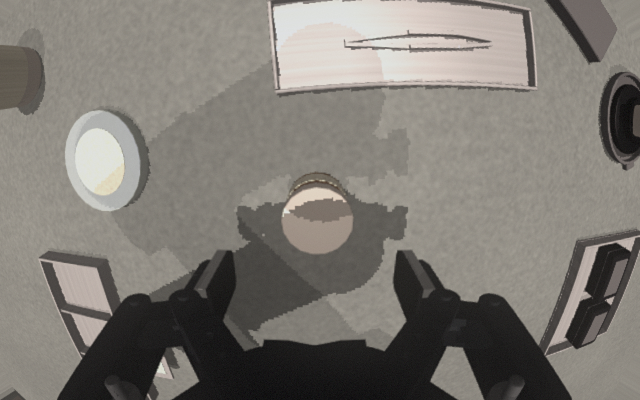

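Jar A's lid is centred at (317,219), as predicted at (318,222). Both cases and the tweezers are still in their trays.

send_rows(
  series=[
    [[0,1,36],[0,0,0],80],
    [[1,1,37],[0,0,0],80],
    [[0,0,0],[0,0,0],80],
    [[0,0,0],[0,0,0],38],
    [[0,0,0],[0,0,0],38],
    [[0,0,0],[0,0,0],38],
    [[0,0,0],[0,0,0],38],
    [[0,0,0],[0,0,0],38],
  ],
)

```text
clock: 19.9
position: [593.0, 51.0, 24.0]
ee_rot: [0.997, -0.077, 0.002, -0.001]
contact_force: [-0.8, 2.3, 7.6]
gripper_width: 45.9
grasp_force: 61.8
```

Run:
```python
from h import *
plan([(590,51,105,None,38),(531,331,100,261,38,2)])
```

```text
start [593.  51.  24.] yawY -98.8 tilt [ 0.005  0.001 -1.   ] w 45.9 t 19.9
[[[-1,0,-41],[0,0,0.0],38],[[-2,0,-40],[0,0,0.0],38],[[-14,-38,1],[0,0,0.0],38],[[-15,-38,1],[0,0,0.0],38],[[-14,-38,1],[0,0,0.0],38],[[-15,-38,0],[0,0,0.0],38],[[-14,-38,1],[0,0,0.0],38],[[-15,-39,0],[0,0,0.0],38]]
[[[-14,-38,1],[0,0,0.0],38],[[0,0,0],[0,0,0],38],[[0,0,0],[0,0,0],38]]
end [531.2 330.8 100. ] -98.8
```

send_rows(
  series=[
    [[-1,0,-41],[0,0,0],38],
    [[-2,0,-40],[0,0,0],38],
    [[-14,-38,1],[0,0,0],38],
    [[-15,-38,1],[0,0,0],38],
    [[-14,-38,1],[0,0,0],38],
    [[-15,-38,0],[0,0,0],38],
    [[-14,-38,1],[0,0,0],38],
    [[-15,-39,0],[0,0,0],38],
  ],
)

```text
clock: 20.7
position: [536.8, 291.6, 98.9]
ee_rot: [0.997, -0.078, 0.0, -0.0]
contact_force: [0.5, 0.4, -1.6]
gripper_width: 45.9
grasp_force: 61.9
```

send_rows(
  series=[
    [[-14,-38,1],[0,0,0],38],
    [[0,0,0],[0,0,0],38],
    [[0,0,0],[0,0,0],38],
    [[0,0,0],[0,0,0],38],
  ],
)

```text
clock: 21.1
position: [529.4, 329.0, 97.4]
ee_rot: [0.997, -0.078, -0.0, 0.0]
contact_force: [0.5, -0.8, -1.8]
gripper_width: 46.6
grasp_force: 61.9
```

Run:
```python
from h import *
plan([(531,331,27,261,38,1),(531,331,27,None,64,2),(531,331,110,None,64)])
```

```text
start [529.4 329.   97.4] yawY -98.9 tilt [-0. -0. -1.] w 46.6 t 21.1
[[[1,-1,35],[0,0,0.0],38],[[0,-1,35],[0,0,0.0],38],[[0,0,0],[0,0,0],38],[[0,0,0],[0,0,0.0],64],[[0,0,0],[0,0,0],64],[[0,0,0],[0,0,0],64],[[0,0,-41],[0,0,0.0],64],[[0,0,-42],[0,0,0.0],64]]
end [530.7 330.8 110.4] -98.9
```

send_rows(
  series=[
    [[1,-1,35],[0,0,0],38],
    [[0,-1,35],[0,0,0],38],
    [[0,0,0],[0,0,0],38],
    [[0,0,0],[0,0,0],64],
    [[0,0,0],[0,0,0],64],
    [[0,0,0],[0,0,0],64],
    [[0,0,-41],[0,0,0],64],
    [[0,0,-42],[0,0,0],64],
  ],
)

```text
clock: 21.9
position: [530.3, 331.0, 110.9]
ee_rot: [0.997, -0.077, -0.001, 0.001]
contact_force: [1.5, 1.5, 0.7]
gripper_width: 64.0
grasp_force: 0.0
```

Run:
```python
from h import *
plan([(500,100,250,261,84),(600,-250,270,261,84,2)])
```

```text
start [530.3 331.  110.9] yawY -98.9 tilt [-0.002 -0.002 -1.   ] w 64.0 t 21.9
[[[1,33,-20],[0,0,0.0],84],[[1,33,-20],[0,0,0.0],84],[[1,33,-20],[0,0,0.0],84],[[1,33,-20],[0,0,0.0],84],[[1,34,-20],[0,0,0.0],84],[[0,33,-20],[0,0,0.0],84],[[1,34,-19],[0,0,0.0],84],[[17,37,-2],[0,0,0.0],84]]
[[[17,37,-2],[0,0,0.0],84],[[17,37,-2],[0,0,0.0],84],[[17,37,-2],[0,0,0.0],84],[[17,36,-2],[0,0,0.0],84],[[17,37,-3],[0,0,0.0],84],[[17,36,-2],[0,0,0.0],84],[[17,37,-3],[0,0,0.0],84],[[17,36,-2],[0,0,0.0],84]]
[[[0,0,0],[0,0,0],84],[[0,0,0],[0,0,0],84]]
end [ 600.5 -249.7  269.9] -98.9
```

send_rows(
  series=[
    [[1,33,-20],[0,0,0],84],
    [[1,33,-20],[0,0,0],84],
    [[1,33,-20],[0,0,0],84],
    [[1,33,-20],[0,0,0],84],
    [[1,34,-20],[0,0,0],84],
    [[0,33,-20],[0,0,0],84],
    [[1,34,-19],[0,0,0],84],
    [[17,37,-2],[0,0,0],84],
  ],
)

```text
clock: 22.7
position: [512.0, 60.7, 255.8]
ee_rot: [0.997, -0.076, 0.004, -0.002]
contact_force: [0.7, -0.6, 0.2]
gripper_width: 84.2
grasp_force: 0.0
```

send_rows(
  series=[
    [[17,37,-2],[0,0,0],84],
    [[17,37,-2],[0,0,0],84],
    [[17,37,-2],[0,0,0],84],
    [[17,36,-2],[0,0,0],84],
    [[17,37,-3],[0,0,0],84],
    [[17,36,-2],[0,0,0],84],
    [[17,37,-3],[0,0,0],84],
    [[17,36,-2],[0,0,0],84],
  ],
)

```text
clock: 23.5
position: [601.1, -250.7, 270.8]
ee_rot: [0.997, -0.077, 0.001, 0.0]
contact_force: [0.8, 0.3, 0.5]
gripper_width: 83.5
grasp_force: 0.0
```

send_rows(
  series=[
    [[0,0,0],[0,0,0],84],
    [[0,0,0],[0,0,0],84],
  ],
)

```text
clock: 23.7
position: [600.7, -249.7, 269.5]
ee_rot: [0.997, -0.078, 0.0, -0.0]
contact_force: [-0.4, 0.9, -1.2]
gripper_width: 84.0
grasp_force: 0.0
```

Run:
```python
from h import *
import pickle
c=camera_info("wrist"); im=get_image("wrist"); pickle.dump((c,im),open("w6.pkl","wb")); s=monitor.read_state(); print(s["position"],s["clock"])
o,_=ray("wrist",(314,198),c);print("cam",o)
t=get_image("top"); sc=get_image("scene"); pickle.dump((t,sc),open("ts.pkl","wb"))
A=np.zeros((600,800,3),np.uint8); A[:400,:640]=im
A[400:600,:400]=cv2.resize(sc[90:190,330:530] if 0 else sc[150:250,380:580],(400,200))
A[400:600,400:700]=cv2.resize(t[215:315,185:335],(300,200))
cv2.imwrite("pics/w6.png",A[:,:,::-1])
```

```text
[ 600.71214863 -248.83067578  269.70790387] 23.75
cam [ 676.62589405 -261.06674049  412.96937995]
```

View pics/w6.png

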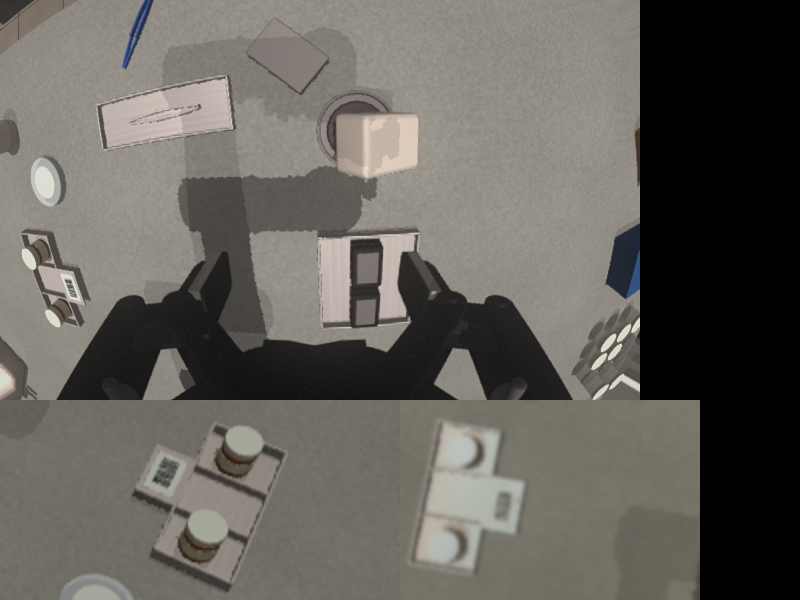

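Both jars stand upright in the carrier's outer compartments. The scanner head covers (336..418, 112..178), with a ridge at x≈368.

Run:
```python
from h import *
import pickle
c,im=pickle.load(open("w6.pkl","rb")); t,sc=pickle.load(open("ts.pkl","rb"))
A=np.zeros((560,800,3),np.uint8)
r=lambda a,w,h:cv2.resize(a,(w,h),interpolation=cv2.INTER_CUBIC)
A[:,:400]=r(im[85:195,310:430],400,560)[:, :]
A[:280,400:]=r(t[185:235,395:455],400,280); A[280:,400:]=r(sc[130:205,185:255],400,280)
cv2.imwrite("pics/sc.png",A[:,:,::-1])
```

```text
(no output)
```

View pics/sc.png

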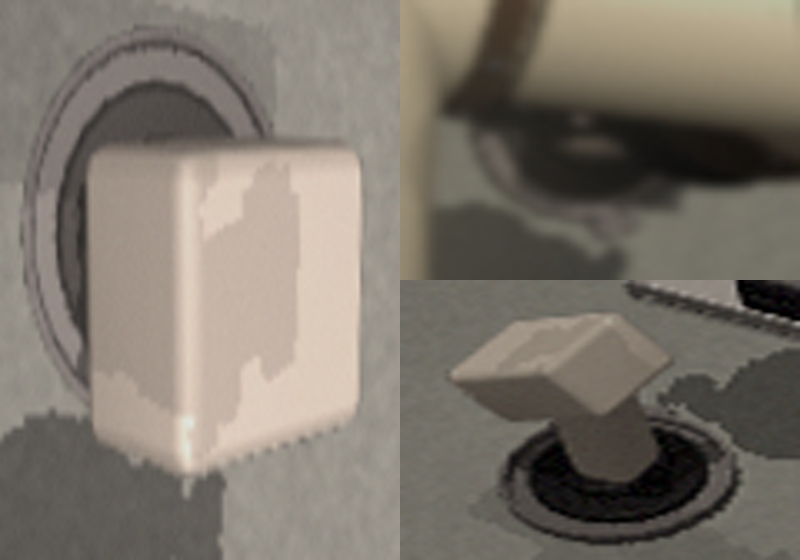

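Run:
```python
from h import *
import pickle
c,im=pickle.load(open("w6.pkl","rb")); cs=camera_info("scene")
def tri(a,b):
    o1,d1=ray("wrist",a,c);o2,d2=ray("scene",b,cs);d1/=np.linalg.norm(d1);d2/=np.linalg.norm(d2)
    s=np.linalg.lstsq(np.c_[d1,-d2],o2-o1,rcond=None)[0];p,q=o1+d1*s[0],o2+d2*s[1]
    return (p+q)/2,np.linalg.norm(p-q)
P={}
for k,a,b in [("rear+x",(367,114.5),(210.7,156.3)),("rear-x",(366.4,177.3),(220.9,139.4)),("front+x",(418,114.5),(193.75,155.4)),("front-x",(417.4,165.5),(205.1,141.3))]:
    p,g=tri(a,b);P[k]=p;print(k,np.round(p,1),"gap",round(g,1))
r=P["rear+x"]-P["rear-x"];f=P["front+x"]-P["front-x"];print(np.linalg.norm(r),np.linalg.norm(f))
h=(P["front+x"]+P["front-x"]-P["rear+x"]-P["rear-x"])/2;print("fwd",h,np.linalg.norm(h),np.degrees(np.arctan2(h[1],h[0])),"perp of rear",np.degrees(np.arctan2(r[1],r[0]))-90,np.degrees(np.arctan2(f[1],f[0]))-90)
print("rear mid",(P["rear+x"]+P["rear-x"])/2)
```

```text
rear+x [ 660.3 -302.7  150.9] gap 1.7
rear-x [ 610.3 -296.7  159.3] gap 4.8
front+x [ 653.1 -357.2  122.8] gap 1.7
front-x [ 602.4 -353.6  119.5] gap 0.1
51.01764931162574 50.907545570804515
fwd [ -7.53341717 -55.72545149 -33.9452839 ] 65.68379264631672 -97.69903119641627 perp of rear -96.81204239480716 -94.04308854035027
rear mid [ 635.29834751 -299.70009005  155.08547636]
```

Run:
```python
from h import *
import pickle
from scipy.optimize import least_squares
c,im=pickle.load(open("w6.pkl","rb"))
W=np.array([cast("wrist",(310+u/3.333,85+v/5.09),14,c)[:2] for u,v in [(22,200),(45,110),(90,50),(150,27),(215,45),(255,90),(45,330),(85,400)]])
s=least_squares(lambda q:np.hypot(*(W-q[:2]).T)-q[2],[631,-312,53]);print("dock",s.x,np.round(s.fun,1))
# inner: foot (dark) edge, radius 40, top z=16
W=np.array([cast("wrist",(310+u/3.333,85+v/5.09),16,c)[:2] for u,v in [(62,200),(75,140),(110,95),(155,82),(200,95),(230,130),(75,290)]])
s=least_squares(lambda q:np.hypot(*(W-q[:2]).T)-q[2],[631,-312,40]);print("foot",s.x,np.round(s.fun,1))
plan([(632,-320,200,263,84,2)])
```

```text
dock [ 634.31226009 -310.25376853   52.24291649] [ 0.7  0.5 -0.  -0.9  0.   0.4 -1.2  0.5]
foot [ 636.3013103  -309.77208288   36.58758072] [ 0.2  0.9  0.  -1.2 -0.1  0.7 -0.5]
start [ 600.9 -248.   270. ] yawY -98.8 tilt [ 0.001  0.    -1.   ] w 83.9 t 23.9
[[[14,22,23],[0,0,-0.03],84],[[13,23,23],[0,0,0.0],84],[[13,22,24],[0,0,0.0],84],[[0,0,0],[0,0,0],84],[[0,0,0],[0,0,0],84]]
end [ 631.6 -319.7  200. ] -97.1
```

Run:
```python
from h import *
plan([(633,-318,210,173,84,3)])
```

```text
start [ 600.9 -248.   270. ] yawY -98.8 tilt [ 0.001  0.    -1.   ] w 83.9 t 23.9
[[[4,6,5],[0,0,0.14],84],[[5,5,5],[0,0,0.14],84],[[5,5,6],[0,0,0.14],84],[[6,4,5],[0,0,0.14],84],[[6,3,6],[0,0,0.14],84],[[7,2,5],[0,0,0.14],84],[[7,1,6],[0,0,0.14],84],[[7,0,5],[0,0,0.14],84]]
[[[7,-1,6],[0,0,0.14],84],[[6,-2,5],[0,0,0.14],84],[[7,-3,6],[0,0,0.14],84],[[0,0,0],[0,0,0],84],[[0,0,0],[0,0,0],84],[[0,0,0],[0,0,0],84]]
end [ 633.2 -318.5  210. ] -187.0
```

send_rows(
  series=[
    [[4,6,5],[0,0,0.14],84],
    [[5,5,5],[0,0,0.14],84],
    [[5,5,6],[0,0,0.14],84],
    [[6,4,5],[0,0,0.14],84],
    [[6,3,6],[0,0,0.14],84],
    [[7,2,5],[0,0,0.14],84],
    [[7,1,6],[0,0,0.14],84],
    [[7,0,5],[0,0,0.14],84],
  ],
)

```text
clock: 24.65
position: [624.5, -299.2, 226.7]
ee_rot: [0.803, -0.597, 0.0, -0.0]
contact_force: [0.5, -0.1, 0.2]
gripper_width: 84.1
grasp_force: 0.0
```

send_rows(
  series=[
    [[7,-1,6],[0,0,0.14],84],
    [[6,-2,5],[0,0,0.14],84],
    [[7,-3,6],[0,0,0.14],84],
    [[0,0,0],[0,0,0],84],
    [[0,0,0],[0,0,0],84],
    [[0,0,0],[0,0,0],84],
  ],
)

```text
clock: 25.25
position: [633.6, -318.7, 210.2]
ee_rot: [-0.663, 0.749, -0.0, 0.0]
contact_force: [-0.2, 0.3, 0.7]
gripper_width: 84.1
grasp_force: 0.0
```

Run:
```python
from h import *
c=camera_info("wrist"); im=get_image("wrist")
plan([(633,-318,105,173,84,1)])
for q in [(635.3,-299.7,158),(627.7,-355.4,122),(633,-318,145)]: print(np.round(proj("wrist",q,c)))
cv2.imwrite("pics/w7.png",im[:,:,::-1])
```

```text
start [ 633.6 -318.9  210.2] yawY 173.0 tilt [ 0.001 -0.    -1.   ] w 83.7 t 25.3
[[[0,0,35],[0,0,0.0],84],[[0,0,35],[0,0,0.0],84],[[-1,1,35],[0,0,0.0],84],[[0,0,0],[0,0,0],84]]
end [ 632.7 -317.7  105.2] 173.0
[314. 244.]
[316. 155.]
[315. 212.]
```

View pics/w7.png

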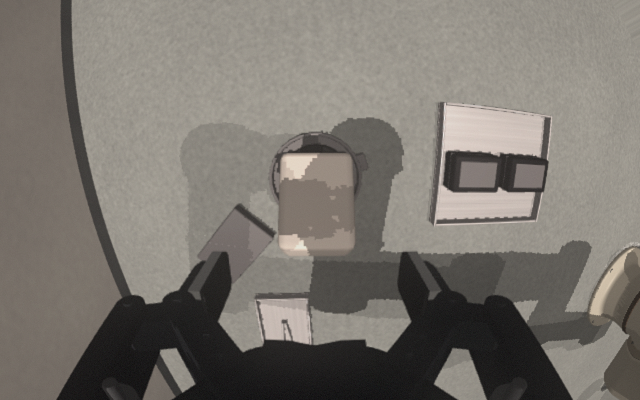

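The head spans columns 278–354 with upright edges, so it is centred and aligned with the tool. Descending to grip.

send_rows(
  series=[
    [[0,0,35],[0,0,0],84],
    [[0,0,35],[0,0,0],84],
    [[-1,1,35],[0,0,0],84],
    [[0,0,0],[0,0,0],84],
    [[0,0,0],[0,0,0],84],
  ],
)

```text
clock: 25.8
position: [632.9, -318.6, 105.1]
ee_rot: [-0.662, 0.749, -0.0, -0.0]
contact_force: [0.5, 0.2, 1.1]
gripper_width: 84.0
grasp_force: 0.0
```

send_rows(
  series=[
    [[0,0,0],[0,0,0],46],
    [[0,0,0],[0,0,0],46],
    [[0,0,0],[0,0,0],46],
    [[0,0,0],[0,0,0],46],
    [[0,0,0],[0,0,0],46],
    [[0,0,0],[0,0,0],46],
  ],
)

```text
clock: 26.4
position: [633.5, -319.1, 107.3]
ee_rot: [-0.662, 0.749, -0.002, 0.001]
contact_force: [-2.2, -0.1, 6.9]
gripper_width: 55.2
grasp_force: 64.1
```

Run:
```python
from h import *
plan([(633,-318,170,None,46),(467,430,163,173,46,3)])
```

```text
start [ 633.5 -319.1  107.3] yawY 172.9 tilt [ 0.004 -0.002 -1.   ] w 55.2 t 26.4
[[[-1,0,-31],[0,0,0.0],46],[[0,1,-32],[0,0,0.0],46],[[-40,14,0],[0,0,0.0],46],[[-40,14,0],[0,0,0.0],46],[[-40,14,0],[0,0,0.0],46],[[-40,14,0],[0,0,0.0],46],[[-40,14,1],[0,0,0.0],46],[[-40,14,0],[0,0,0.0],46]]
[[[-40,14,1],[0,0,0.0],46],[[-40,14,0],[0,0,0.0],46],[[-40,14,1],[0,0,0.0],46],[[-40,14,0],[0,0,0.0],46],[[-40,15,1],[0,0,0.0],46],[[-40,14,0],[0,0,0.0],46],[[-40,15,1],[0,0,0.0],46],[[-40,14,0],[0,0,0.0],46]]
[[[-40,15,1],[0,0,0.0],46],[[-41,14,0],[0,0,0.0],46],[[-40,15,1],[0,0,0.0],46],[[-41,14,0],[0,0,0.0],46],[[0,0,0],[0,0,0],46],[[0,0,0],[0,0,0],46],[[0,0,0],[0,0,0],46]]
end [467.5 430.1 163.3] 172.9
```

send_rows(
  series=[
    [[-1,0,-40],[0,0,0],46],
    [[0,1,-43],[0,0,0],46],
    [[-40,14,0],[0,0,0],46],
    [[-40,14,0],[0,0,0],46],
    [[-40,14,0],[0,0,0],46],
    [[-40,14,0],[0,0,0],46],
    [[-40,14,0],[0,0,0],46],
    [[-40,14,0],[0,0,0],46],
  ],
)

```text
clock: 27.2
position: [577.2, -67.1, 187.3]
ee_rot: [-0.662, 0.75, 0.0, 0.0]
contact_force: [0.7, 0.7, -1.6]
gripper_width: 55.2
grasp_force: 64.7
```

send_rows(
  series=[
    [[-40,14,0],[0,0,0],46],
    [[-40,14,0],[0,0,0],46],
    [[-40,14,0],[0,0,0],46],
    [[-40,14,0],[0,0,0],46],
    [[-40,15,0],[0,0,0],46],
    [[-40,14,0],[0,0,0],46],
    [[-40,15,0],[0,0,0],46],
    [[-40,14,0],[0,0,0],46],
  ],
)

```text
clock: 28.0
position: [503.5, 264.5, 187.5]
ee_rot: [-0.662, 0.75, 0.0, 0.0]
contact_force: [0.0, -0.3, -2.1]
gripper_width: 55.6
grasp_force: 64.7
```

send_rows(
  series=[
    [[-40,15,0],[0,0,0],46],
    [[-41,14,0],[0,0,0],46],
    [[-40,15,0],[0,0,0],46],
    [[-41,14,0],[0,0,0],46],
    [[0,0,10],[0,0,0],46],
    [[0,0,15],[0,0,0],46],
    [[0,0,0],[0,0,0],46],
    [[0,0,0],[0,0,0],46],
  ],
)

```text
clock: 28.8
position: [467.0, 430.2, 162.2]
ee_rot: [-0.662, 0.75, -0.0, -0.0]
contact_force: [0.2, -0.0, -1.2]
gripper_width: 55.5
grasp_force: 64.6
```

Run:
```python
from h import *
plan([(467,430,162,173,46,1)])
sc=get_image("scene"); t=get_image("top"); w=get_image("wrist")
A=np.zeros((600,800,3),np.uint8)
r=lambda a,w,h:cv2.resize(a,(w,h),interpolation=cv2.INTER_CUBIC)
A[:400,:480]=r(sc[110:260,390:570],480,400); A[:300,480:]=r(t[200:320,160:288],320,300); A[400:,:320]=r(w,320,200); 
cv2.imwrite("pics/s8.png",A[:,:,::-1])
```

```text
start [467.  430.2 162.2] yawY 172.9 tilt [-0.    -0.001 -1.   ] w 55.5 t 28.8
[[[0,0,0],[0,0,0.0],46],[[0,0,0],[0,0,0],46]]
end [467.  430.2 162.2] 172.9
```

View pics/s8.png

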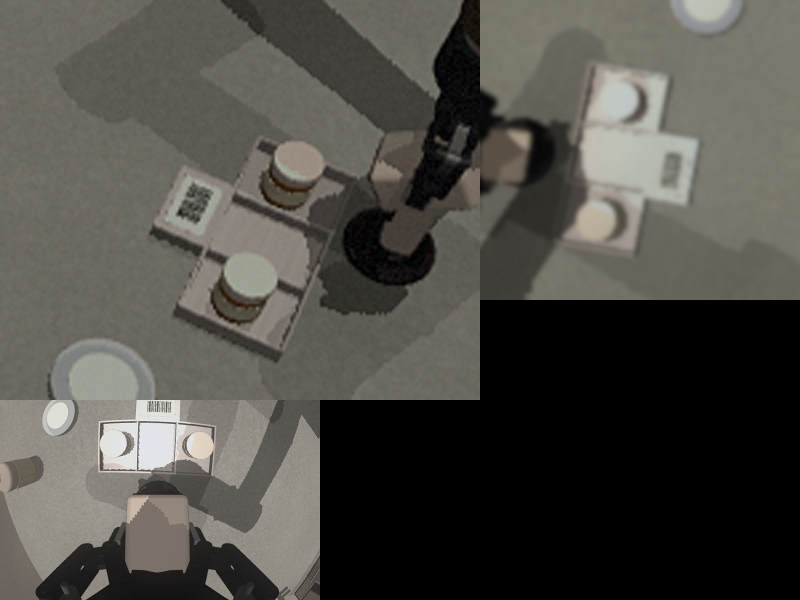

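Both jars stand upright, and the scanner is held upright beyond the carrier. In the wrist view the label at (316,14) is in line with the head. I'll check the foot position and log the label.

Run:
```python
from h import *
print("foot",cast("scene",(390+389/2.667,110+246/2.667),66))
print("label bars wrist",cast("wrist",(316.5,13),20))
cs=lambda u,v:cast("scene",(390+u/2.667,110+v/2.667),20)[:2]
C=[cs(183,165),cs(231,189),cs(205,250),cs(152,230)]
print("bars scene",cs(195,203),"flange corners",np.round(C))
f=np.array([-.122,-.9925]); o=np.array([468,439.2])
print("aim pt", o+f*(36+ (61+96-20)))
```

```text
foot [465.19125008 439.24100343  66.        ]
label bars wrist [444.98350476 270.57022118  20.        ]
bars scene [442.02419977 270.99135952] flange corners [[401. 251.]
 [414. 300.]
 [492. 290.]
 [487. 239.]]
aim pt [446.894  267.4975]
```

send_rows(
  series=[
    [[0,0,0],[0,0,0],46],
    [[0,0,0],[0,0,0],46],
    [[0,0,0],[0,0,0],46],
    [[0,0,0],[0,0,0],46],
    [[0,0,0],[0,0,0],46],
    [[0,0,0],[0,0,0],46],
    [[0,0,0],[0,0,0],46],
    [[0,0,0],[0,0,0],46],
  ],
)

```text
clock: 29.75
position: [466.9, 430.8, 162.3]
ee_rot: [-0.662, 0.75, -0.0, -0.0]
contact_force: [0.4, 0.1, -1.6]
gripper_width: 55.3
grasp_force: 64.6
```

send_rows(
  series=[
    [[0,0,0],[0,0,0],46],
    [[0,0,0],[0,0,0],46],
    [[0,0,0],[0,0,0],46],
    [[0,0,0],[0,0,0],46],
    [[0,0,0],[0,0,0],46],
    [[0,0,0],[0,0,0],46],
    [[0,0,0],[0,0,0],46],
    [[0,0,0],[0,0,0],46],
  ],
)

```text
clock: 30.55
position: [466.9, 430.8, 162.3]
ee_rot: [-0.662, 0.75, -0.0, 0.0]
contact_force: [-0.4, -0.3, -2.6]
gripper_width: 55.4
grasp_force: 64.6
```

send_rows(
  series=[
    [[-4,0,0],[0,0,0],46],
    [[0,0,0],[0,0,0],46],
    [[0,0,0],[0,0,0],46],
    [[0,0,0],[0,0,0],46],
    [[0,0,0],[0,0,0],46],
    [[0,0,0],[0,0,0],46],
    [[0,0,0],[0,0,0],46],
    [[0,0,0],[0,0,0],46],
  ],
)

```text
clock: 31.35
position: [467.4, 434.8, 162.3]
ee_rot: [-0.662, 0.75, 0.0, 0.0]
contact_force: [-0.5, 0.3, -1.8]
gripper_width: 55.4
grasp_force: 64.6
```

send_rows(
  series=[
    [[0,0,0],[0,0,0],46],
    [[0,0,0],[0,0,0],46],
    [[0,0,0],[0,0,0],46],
    [[0,0,0],[0,0,0],46],
    [[0,0,0],[0,0,0],46],
    [[0,0,0],[0,0,0],46],
  ],
)

```text
clock: 31.95
position: [467.4, 434.8, 162.3]
ee_rot: [-0.662, 0.75, 0.0, -0.0]
contact_force: [-0.7, 0.2, -3.0]
gripper_width: 55.4
grasp_force: 64.6
```

Run:
```python
from h import *
import pickle
t=get_image("top"); sc=get_image("scene"); pickle.dump((t,sc),open("ts2.pkl","wb"))
A=np.zeros((600,800,3),np.uint8); r=lambda a,w,h:cv2.resize(a,(w,h),interpolation=cv2.INTER_CUBIC)
A[:400]=r(t[150:320,185:475],800,400); A[400:,:440]=r(sc[80:220,180:488],440,200)
cv2.imwrite("pics/s9.png",A[:,:,::-1])
plan([(467,430,190,None,46),(633,-319,185,173,46,2)])
```

```text
start [467.4 434.8 162.3] yawY 172.9 tilt [-0. -0. -1.] w 55.4 t 32.0
[[[5,0,-28],[0,0,0.0],46],[[40,-14,0],[0,0,0.0],46],[[40,-14,0],[0,0,0.0],46],[[40,-14,0],[0,0,0.0],46],[[40,-14,0],[0,0,0.0],46],[[40,-14,0],[0,0,0.0],46],[[40,-14,0],[0,0,0.0],46],[[40,-14,0],[0,0,0.0],46]]
[[[40,-15,0],[0,0,0.0],46],[[40,-14,1],[0,0,0.0],46],[[40,-15,0],[0,0,0.0],46],[[40,-14,1],[0,0,0.0],46],[[40,-15,0],[0,0,0.0],46],[[40,-14,1],[0,0,0.0],46],[[41,-15,0],[0,0,0.0],46],[[40,-14,1],[0,0,0.0],46]]
[[[41,-15,0],[0,0,0.0],46],[[40,-14,1],[0,0,0.0],46],[[41,-15,0],[0,0,0.0],46],[[0,0,0],[0,0,0],46],[[0,0,0],[0,0,0],46]]
end [ 633.4 -319.5  185.3] 172.9
```

View pics/s9.png

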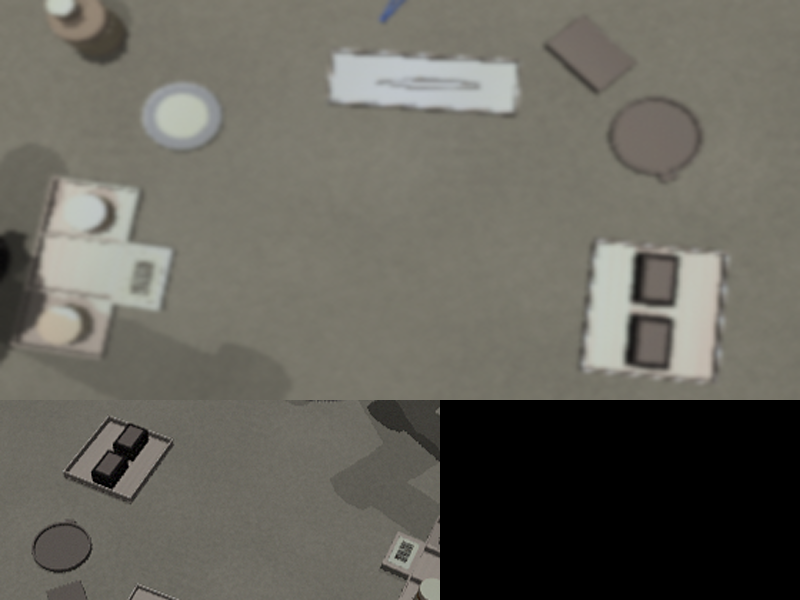

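Jars, cases and tweezers are all in their trays. The empty dock shows at (655,135) in the top crop and (62,547) in the scene crop. I'm bringing the scanner back.

send_rows(
  series=[
    [[5,0,-28],[0,0,0],46],
    [[40,-14,0],[0,0,0],46],
    [[40,-14,0],[0,0,0],46],
    [[40,-14,0],[0,0,0],46],
    [[40,-14,0],[0,0,0],46],
    [[40,-14,0],[0,0,0],46],
    [[40,-14,0],[0,0,0],46],
    [[40,-14,0],[0,0,0],46],
  ],
)

```text
clock: 32.85
position: [529.6, 138.2, 190.7]
ee_rot: [-0.662, 0.749, -0.0, 0.0]
contact_force: [1.0, -0.2, -2.1]
gripper_width: 55.0
grasp_force: 64.7
```

send_rows(
  series=[
    [[40,-15,0],[0,0,0],46],
    [[40,-14,1],[0,0,0],46],
    [[40,-15,0],[0,0,0],46],
    [[40,-14,1],[0,0,0],46],
    [[40,-15,0],[0,0,0],46],
    [[40,-14,1],[0,0,0],46],
    [[41,-15,0],[0,0,0],46],
    [[40,-14,1],[0,0,0],46],
  ],
)

```text
clock: 33.65
position: [605.2, -194.9, 186.6]
ee_rot: [-0.662, 0.75, -0.0, 0.0]
contact_force: [1.2, 0.2, -2.1]
gripper_width: 55.3
grasp_force: 64.7
```

send_rows(
  series=[
    [[41,-15,0],[0,0,0],46],
    [[40,-14,1],[0,0,0],46],
    [[41,-15,0],[0,0,0],46],
    [[0,0,0],[0,0,0],46],
    [[0,0,0],[0,0,0],46],
    [[0,0,0],[0,0,0],46],
  ],
)

```text
clock: 34.25
position: [633.2, -318.8, 185.1]
ee_rot: [-0.662, 0.749, 0.0, -0.0]
contact_force: [-0.2, -0.5, -1.9]
gripper_width: 55.4
grasp_force: 64.9
```

Run:
```python
from h import *
print("dock",cast("top",(422.4,207.4),14),cast("scene",(223.4,182.9),14))
plan([(633.2,-319,125,173,46,2)])
```

```text
dock [ 633.36429686 -309.44993955   14.        ] [ 637.27293565 -306.81015569   14.        ]
start [ 633.2 -318.8  185.1] yawY 172.9 tilt [-0.001  0.    -1.   ] w 55.4 t 34.2
[[[0,0,30],[0,0,0.0],46],[[0,0,30],[0,0,0.0],46],[[0,0,0],[0,0,0],46],[[0,0,0],[0,0,0],46]]
end [ 633.2 -318.8  125.1] 172.9
```

send_rows(
  series=[
    [[0,0,30],[0,0,0],46],
    [[0,0,30],[0,0,0],46],
    [[0,0,10],[0,0,0],46],
    [[0,0,4],[0,0,0],46],
    [[0,0,2],[0,0,0],46],
    [[0,0,1],[0,0,0],46],
    [[0,0,0],[0,0,0],46],
  ],
)

```text
clock: 34.95
position: [634.1, -319.7, 109.8]
ee_rot: [-0.662, 0.749, -0.001, 0.001]
contact_force: [0.8, 0.5, -1.4]
gripper_width: 55.3
grasp_force: 64.6
```

send_rows(
  series=[
    [[0,0,1],[0,0,0],46],
    [[0,0,0],[0,0,0],46],
    [[0,0,0],[0,0,0],46],
  ],
)

```text
clock: 35.25
position: [633.5, -319.7, 107.6]
ee_rot: [-0.662, 0.75, -0.0, 0.0]
contact_force: [0.8, 0.2, -0.8]
gripper_width: 55.0
grasp_force: 64.7
```

send_rows(
  series=[
    [[0,0,1],[0,0,0],46],
    [[0,0,0],[0,0,0],46],
    [[0,0,0],[0,0,0],46],
  ],
)

```text
clock: 35.55
position: [633.4, -319.8, 107.5]
ee_rot: [-0.662, 0.749, -0.0, -0.0]
contact_force: [-2.9, 0.9, 4.5]
gripper_width: 55.5
grasp_force: 65.3
```

Contact with the dock floor at the pick height. Releasing.

send_rows(
  series=[
    [[0,0,0],[0,0,0],70],
    [[0,0,0],[0,0,0],84],
    [[0,0,0],[0,0,0],84],
    [[0,0,0],[0,0,0],84],
    [[0,0,0],[0,0,0],84],
    [[0,0,-30],[0,0,0],84],
    [[0,0,-45],[0,0,0],84],
    [[0,0,-45],[0,0,0],84],
  ],
)

```text
clock: 36.35
position: [633.0, -319.4, 226.9]
ee_rot: [-0.662, 0.75, 0.001, -0.001]
contact_force: [1.2, 0.4, -0.1]
gripper_width: 83.8
grasp_force: 0.0
```

send_rows(
  series=[
    [[30,0,-20],[0,0,0],84],
    [[45,0,0],[0,0,0],84],
    [[-45,0,0],[0,0,0],84],
    [[-45,0,0],[0,0,0],84],
    [[-45,0,0],[0,0,0],84],
    [[-45,0,0],[0,0,0],84],
    [[-45,0,0],[0,0,0],84],
    [[0,0,0],[0,0,0],84],
  ],
)

```text
clock: 37.15
position: [652.8, -165.7, 246.6]
ee_rot: [-0.664, 0.748, 0.0, 0.001]
contact_force: [0.5, -0.1, -0.4]
gripper_width: 84.2
grasp_force: 0.0
```

Run:
```python
from h import *
s=monitor.read_state(); print(s["position"],s["contact_force"],s["clock"])
t=get_image("top"); sc=get_image("scene")
A=np.zeros((600,800,3),np.uint8); r=lambda a,w,h:cv2.resize(a,(w,h),interpolation=cv2.INTER_CUBIC)
A[:300,:500]=r(t[150:320,185:475],500,300); A[300:,:500]=r(sc[80:280,180:530],500,300); A[:300,500:]=r(sc[130:220,185:275],300,300); 
cv2.imwrite("pics/s10.png",A[:,:,::-1])
```

```text
[ 652.77869776 -165.65247502  246.59514658] [ 0.53549181 -0.08545776 -0.4386088 ] 37.15
```

View pics/s10.png

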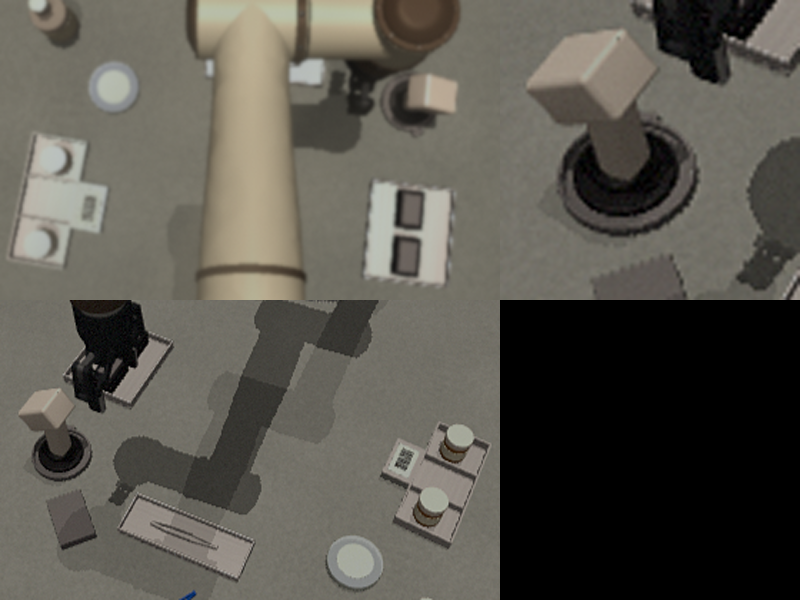

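The scanner stands upright in the dock and everything is in its tray, with the gripper clear. Handing in.

```bash
python3 -c "
from bench import job_done; print(job_done())"
```

```text
the job is handed in; nothing more can be done
None
```

I handed the job in: two jars, two knife cases and one pair of tweezers are in their trays, the scanner was held on the label for over two seconds, and it is back upright on the dock. The last pictures show everything in place, but the hand-in reported no result, so I couldn't confirm that the label was read or that the run passed.

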